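# Lid onto the bamboo box

## Robot

A 6-joint arm with a two-finger parallel gripper is mounted at the origin on the work surface. World frame = base frame: x ahead of the robot, y to its left, z up, the work surface at z = 0. Lengths are in m, angles in rad, forces in N, time in s.
With the tool pointing down it reaches from about 0.375 to 0.9 m from the base axis. Payload 3.1 kg.
Tool frame: the origin (TCP) lies on the centre line of the jaws, within the pads' length; the fingertips stand robot.tip_reach ahead of it and the grasp point (between the pads) is the TCP (robot.tip_reach is the distance from the TCP to the fingertips, in m); z points along the fingers, y is the direction in which the jaws open and shut (so a half turn about z gives the same grasp; the last joint's range is limited). The gripper opens to 87 mm and grips with 3 to 60 N. Pads are 19 mm wide; open, the fingers measure 117 mm over their backs; the gripper's body (75 mm by 190 mm) begins 51 mm behind the grasp point.
Start: joints at [-1.448, 0.527, 1.433, -0, 1.181, -0.178], TCP at [0.185, -0.597, 0.242] pointing down, gripper open.
Joint ranges: [-3.08, 3.08], [-0.75, 2.2], [0.22, 2.44], [-1.43, 4.57], [0, 2.65], [-2.85, 2.85]. Speed limits (rad/s): [2.79, 2.79, 3.14, 3.14, 3.14, 3.14].

## Interface

Orientations are given as a unit quaternion [x, y, z, w].
In Python, from rig import telemetry, viewer, robot gives the robot as it stands. The module is installed in compiled form; this text tells all that it offers.
- The arm moves only by the tool step_arm, never from a script. Its argument "targets" is a list of rows, each an object of numbers: "dx", "dy", "dz": the shift along the tool's x, y, z in m; "rx", "ry", "rz": the turn, a rotation vector about the tool's x, y, z in degrees. In form: [{"dx": .., "dy": .., "dz": .., "rx": .., "ry": .., "rz": ..}, ...]. A call has exactly 5 rows; each row is the pose to reach, as a shift and turn from the pose measured when the call began, along the tool's axes at that moment; what a row does not reach only later rows make up. A row lasts 1/8 s, in which the tool goes at most 62.5 mm and 10.7 degrees, less where a joint would pass 70% of its speed; a pose out of reach is approached as far as the arm can. A call with a gripper value outside its range is refused whole. "gripper" is the opening, from 0 (shut) to 1 (fully open), set as the call begins (left out, the last holds). The fingers move at their own pace and stop on an object; "force" is the grip in N (left out, the last holds). Time passes only in rows, so rows that repeat a pose let the fingers close, or fill a call up. It gives the time, the measured TCP pose, the force and the opening at its end, in the units of the state.
- telemetry.get_obs(): the state, without advancing time (a new reading comes with each control period).
- viewer.camera(name): name is "scene" or "top" or "wrist"; returns a dict with "img" (480x640x3 uint8, blue, green, red), "depth" (480x640 float32, m along the optical axis (not along the pixel's ray), 0 where there is no reading), "K" (3x3 intrinsics, pixels), "k1" (the pictures are not rectified: a ray, as slopes to the right and down, at radius r is drawn at 1 + k1 r^2 times it, then the intrinsics apply), "R" (3x3) and "t" (3): a world point X has camera coordinates R X + t. Camera axes: x right, y down, z forward; pixel columns grow to the right and rows downward; lengths in m; the calibration is good to about 2 mm. A picture is of the moment at which its call begins.
- robot.hand_in(): hands the job in, once; it reports no verdict.
The state is a dict: "time": time; "q": joint angles; "joint_velocities": joint speeds; "joint_torque": joint torques, N m; "position": TCP position; "tool_rot": TCP orientation; "ft_force": force on the tool from outside, world axes, zero at the start; "moment": the same for the moment, N m; "grip_width": finger opening in m.
Only numpy, scipy, OpenCV 4.12 (cv2) and the standard library are available. Lean on these libraries where they do the work, as an engineer would, in place of code of your own. Each camera call takes 0.05 s, during which the arm holds its last target.

## Task

Close the bamboo box with its thin brass lid, which lies flat in the rimmed bay of the low display riser. Touch down slowly and press only lightly on the lid, for the polished brass marks easily, and slide it out over the riser's open front until its front end clearly overhangs; then take it by that end, lift it off, and lay it gently level between the box's corner posts, letting go only once it is down and fully home on the rim. Leave the cup, caddy and bowl alone, do not push the box about, and never let the lid fall on the counter.

Things in the scene. Friction and masses are not known exactly. Their poses are not given: they have to be found in the camera images.
- riser: low wooden display riser, fixed, lined with dark green felt, 170 (x) x 246 (y) mm. Origin on the counter under its centre, +x from its open front to its back, z up. Deck top at 60 mm height, 14 mm thick; legs set back 31 mm from the front edge, free space in front and under the edge. Dark rims, 8 mm high and wide, along back and sides, and a divider like them, make two bays open to the front
- riser_edge (a point): middle of the front edge of the lid's bay, on the deck top; axes as the riser's, so -x points out over the edge. The lid's bay is the one on the riser's +y side, 84 mm wide between rims and 162 mm deep from this edge to the back rim; the cup stands in the other
- lid: thin flat brass lid with a fine dark red line, 130 (x) x 60 (y) x 3 mm, about 200 g, loose. Origin at the centre of its underside, x along its length, z up. It starts flat and lengthwise in its bay, front end near the edge, no room for fingers beside or behind it. Closed fingertips pressed on it with 6 to 12 N drag it along; pressed less they slip; landing faster than 5 mm/s jolts it hard
- lid_front (a point): middle of the lid's front end (the -x end, towards the robot), on the underside, 65 mm from its origin
- lid_rear (a point): middle of the lid's rear end, on the underside, 65 mm from its origin
- box: open bamboo box, loose, about 450 g, walls 126 (x) x 56 (y) mm outside, 60 mm high. Origin on the counter under its centre, x along its length. Four dark L-shaped corner posts, 6 mm thick, outside the walls, rise to 66 mm. The lid has 134 x 64 mm between them (2 mm play all round) and lies on the rim, 2 mm over the walls, so fingers can hold its long edges while setting it down
- box_rim (a point): centre of the box's mouth at rim height (60 mm), where the lid's origin belongs; axes as the box's. Each post runs 5 mm along the long edge of the lid and 8 mm along its end; between the posts the sides are clear
- cup: blue ceramic cup, 64 mm wide, 48 mm high, standing in the riser's other bay. Origin under its centre
- caddy: copper tea caddy with dark cap, 54 mm wide, 72 mm high, standing on the counter. Origin under its centre
- bowl: brown bowl, 90 mm wide, 45 mm high, on the counter behind the box. Origin under its centre
Things that resemble listed ones, but are neither listed nor needed, are in the scene too. Of the things that look like the lid, the middle-sized one is meant.

How it is judged:
By the outcome, as a careful person would: the job done as asked, in the order asked, and still so for the second after the job is handed in, with the robot touching nothing.
It also fails if it takes over 67 s, if anything falls off the work surface, if the arm or the gripper's body presses on something with over 40 N, if the wrist force passes 120 N, or if a joint passes its speed limit or range.

## Working session

There is one attempt and no reset: what is moved stays moved. The work goes in short steps, Python scripts to look and compute and a tool call to move; the robot and the scene stay as the last step left them, time stands still between calls to the robot, and variables do not carry over. Pictures are saved under pics/ and viewed, and the job is handed in when it is done.

Besides the shell and the picture viewer there is one more tool, called after ">>>" by a JSON object that holds its "fn" and its "kwargs", one argument or row to a line. step_arm: Moves the arm, as the interface text tells. Its arguments: {"type":"object","properties":{"targets":{"type":"array"},"gripper":{"type":"number"},"force":{"type":"number"}},"required":["targets"]}

```bash
mkdir -p pics; ls; python3 - <<'E'
from rig import telemetry, viewer, robot
import cv2,numpy as np
print(robot.tip_reach, [a for a in dir(robot) if a[0]!='_'])
o=telemetry.get_obs()
for k,v in o.items(): print(k,v)
for n in ["scene","top"]:
    c=viewer.camera(n); cv2.imwrite(f"pics/{n}0.png",c["img"]); np.savez(f"{n}0.npz",**c)
    print(n,c["K"].tolist(),c["k1"],c["R"].tolist(),c["t"].tolist())
E
```

```text
pics
0.019 ['Unreachable', 'hand_in', 'tip_reach']
time 0.0
q [-1.44848838e+00  5.28486654e-01  1.43390036e+00 -2.85084639e-06
  1.18140620e+00 -1.78519453e-01]
joint_velocities [-0.00103761 -0.00021969 -0.00118352 -0.00123565 -0.00218182  0.00063221]
joint_torque [-5.16946620e-04 -4.40038097e+01 -1.76590472e+01  6.30117743e-02
  5.82283689e-02 -1.74608685e-04]
position [ 0.18512363 -0.59622565  0.24055963]
tool_rot [ 9.88708491e-01  1.49847619e-01  2.96024624e-05 -1.09988017e-03]
ft_force [ 0.52682434 -0.14584699 -0.80126371]
moment [0.04306611 0.00804815 0.04163294]
grip_width 0.08706337855770688
scene [[499.37684210605653, 0.0, 312.34711639757813], [0.0, 499.37684210605653, 240.51657468795446], [0.0, 0.0, 1.0]] -0.09328468704797992 [[0.8776867014587398, 0.47898805485758256, -0.015378471517887665], [0.35314120105589164, -0.6681146423756361, -0.6549153508355704], [-0.32397121199155854, 0.5693797221073343, -0.7555457536467897]] [-0.5041668078211893, -0.17284736614162016, 1.0106596000065808]
top [[531.8946026563707, 0.0, 327.6266018484625], [0.0, 531.8946026563707, 244.30212037223322], [0.0, 0.0, 1.0]] -0.1163264580322781 [[0.029112759086532585, -0.999384719810095, -0.019560906637149964], [-0.990869122166227, -0.026276328614599963, -0.13224196494331159], [0.13164661027121058, 0.02323222685485263, -0.9910244364492049]] [-0.019793521206327498, 0.5775539833034106, 0.8387197967624928]
```

View pics/scene0.png

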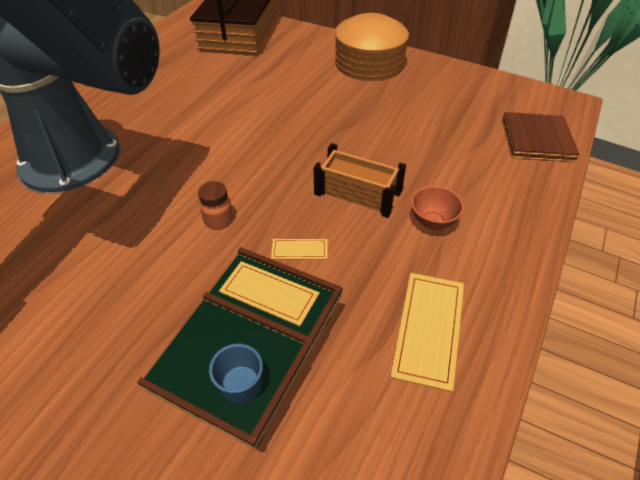

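View pics/top0.png

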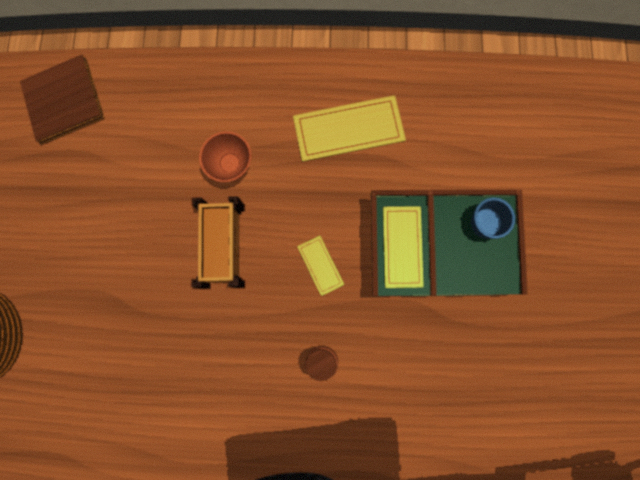

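The brass pieces in the top view are the bay piece (403,247), a small one (320,265) on the counter and a large one (349,128) on the counter. I choose the middle-sized one lying in the felt bay. Next I check it in a crop and measure.

```bash
cat > h.py <<'E'
import numpy as np,cv2
from scipy.spatial.transform import Rotation as Rot
def und(c,uv):
    d=np.array([float(c["k1"]),0,0,0,0])
    return cv2.undistortPoints(np.asarray(uv,float).reshape(-1,1,2),c["K"],d).reshape(-1,2)
def cast(c,uv,z):
    s=und(c,uv); R,t=c["R"],c["t"]; o=-R.T@t
    d=np.c_[s,np.ones(len(s))]@R
    return o+d*((z-o[2])/d[:,2])[:,None]
def proj(c,X):
    rv=cv2.Rodrigues(c["R"])[0]
    return cv2.projectPoints(np.asarray(X,float).reshape(-1,1,3),rv,c["t"],c["K"],np.array([float(c["k1"]),0,0,0,0]))[0].reshape(-1,2)
def brass(c):
    h=cv2.cvtColor(c["img"],cv2.COLOR_BGR2HSV)
    return h
def rects(c,mask,z,amin=150):
    cs,_=cv2.findContours(mask,cv2.RETR_EXTERNAL,cv2.CHAIN_APPROX_NONE)
    out=[]
    for k in cs:
        if cv2.contourArea(k)<amin: continue
        P=cast(c,k.reshape(-1,2),z)[:,:2]
        (cx,cy),(w,h),a=cv2.minAreaRect((P*1000).astype(np.float32))
        if w<h: w,h,a=h,w,a+90
        m=k.reshape(-1,2).mean(0)
        a=(a+90)%180-90
        out.append((m.round(),round(cx,1),round(cy,1),round(w,1),round(h,1),round(a,2)))
    return out
E
python3 - <<'E'
from h import *
for n in ["top","scene"]:
    c=dict(np.load(n+"0.npz")); h=cv2.cvtColor(c["img"],cv2.COLOR_BGR2HSV)
    for p in ([(403,225),(320,255),(349,118),(217,203),(375,210)] if n=="top" else [(270,295),(300,248),(430,340),(360,163),(360,187)]): print(n,p,h[p[1],p[0]],c["depth"][p[1],p[0]])
    m=cv2.inRange(h,(18,100,130),(35,255,255))
    m=cv2.morphologyEx(m,cv2.MORPH_CLOSE,np.ones((5,5)))
    for r in rects(c,m,0.063): print(r)
t=dict(np.load("top0.npz"))["img"];s=dict(np.load("scene0.npz"))["img"]
a=cv2.resize(t[180:310,170:540],None,fx=2,fy=2,interpolation=cv2.INTER_CUBIC)
b=cv2.resize(s[140:340,200:420],None,fx=1.5,fy=1.5)
cv2.imwrite("pics/crop1.png",a);cv2.imwrite("pics/crop2.png",cv2.resize(s[140:340,200:420],None,fx=3,fy=3))
E
```

```text
top (403, 225) [ 30 155 203] 0.85355705
top (320, 255) [ 28 157 202] 0.91011405
top (349, 118) [ 25 164 200] 0.93953836
top (217, 203) [ 14 178 176] 0.9277951
top (375, 210) [ 10 167  93] 0.851777
(array([320., 265.]), 540.9, 6.8, 89.5, 42.7, 28.04)
(array([403., 247.]), 574.9, -124.2, 131.0, 61.2, 1.87)
(array([349., 128.]), 771.0, -33.4, 176.1, 82.6, -76.8)
scene (270, 295) [ 21 157 232] 0.70049787
scene (300, 248) [ 20 159 232] 0.83855414
scene (430, 340) [ 21 157 233] 0.71687365
scene (360, 163) [ 14 177 118] 0.9052311
scene (360, 187) [ 12 184 104] 0.8734655
(array([429., 332.]), 794.4, -73.6, 168.7, 77.7, -76.58)
(array([270., 293.]), 573.2, -125.7, 131.0, 61.1, 2.34)
(array([299., 249.]), 571.8, -36.1, 82.7, 37.7, 27.85)
```

View pics/crop1.png

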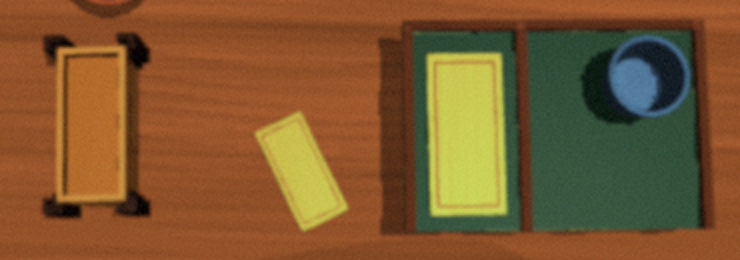

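View pics/crop2.png

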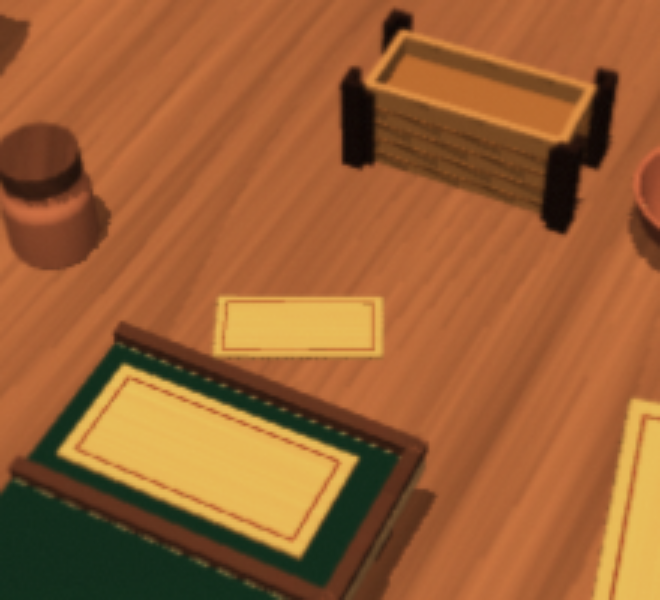

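Crop: the bay piece (two thirds the large one's size, 131x61 mm measured) is the lid; box at top (217,243), cup (493,218), caddy (320,362), bowl (225,158). Now I measure the box, the riser edge and the lid.

```bash
python3 - <<'E'
from h import *
for n in ["top","scene"]:
    c=dict(np.load(n+"0.npz")); h=cv2.cvtColor(c["img"],cv2.COLOR_BGR2HSV)
    g=cv2.inRange(h,(50,60,20),(95,255,255)); y=cv2.inRange(h,(18,100,130),(35,255,255))
    g=cv2.morphologyEx(g|y,cv2.MORPH_CLOSE,np.ones((7,7)))
    k=np.zeros_like(g)
    if n=="top": k[180:305,372:429]=255
    else: k[250:330,205:340]=255
    print(n,"felt bay",rects(c,g if n=="scene" else g&k,0.060,400))
    # front edge points of felt bay (min x)
    # box dark posts
    v=cv2.inRange(h,(0,0,0),(180,255,45)); 
    b=np.zeros_like(v)
    if n=="top": b[190:295,185:250]=255
    else: b[140:220,305:415]=255
    v&=b
    num,l,st,ce=cv2.connectedComponentsWithStats(v)
    for i in range(1,num):
        if st[i,4]>15:
            print("post",st[i],ce[i].round(1))
    # rim bright
    w=cv2.inRange(h,(12,120,(150 if n=="top" else 105)),(24,255,255))&b
    w=cv2.morphologyEx(w,cv2.MORPH_OPEN,np.ones((2,2)))
    print("rim",rects(c,w,0.06,60))
    cv2.imwrite(f"pics/m_{n}.png",cv2.resize(np.hstack([w[140:300,180:420],v[140:300,180:420]]),None,fx=1.6,fy=1.6))
E
```

```text
top felt bay [(array([403., 245.]), 578.0, -125.0, 159.3, 81.3, 1.78)]
post [193 199  13   9  55] [197.8 201.9]
post [230 198  14  16 128] [237.4 204.9]
post [230 276  14  12  77] [238.1 282.3]
post [193 280  17   8  88] [200.9 284.5]
rim [(array([216., 243.]), 574.5, 178.6, 128.1, 58.9, 2.91)]
scene felt bay [(array([226., 365.]), 579.3, -243.3, 157.4, 134.4, 1.91), (array([429., 332.]), 794.2, -71.7, 169.5, 78.1, -76.58), (array([272., 294.]), 575.0, -123.3, 157.1, 77.9, 2.01), (array([299., 249.]), 570.4, -33.9, 83.1, 37.9, 27.85), (array([602.,  36.]), 923.6, 950.5, 624.5, 140.6, 89.14), (array([551.,  35.]), 782.6, 875.1, 483.5, 75.6, -80.63)]
post [328 145   9  10  45] [331.2 148.2]
post [314 164  11  32 276] [318.8 180.3]
post [381 164  24  53 478] [391.9 192.8]
rim [(array([336., 193.]), 565.6, 101.5, 52.7, 15.5, -17.81), (array([362., 185.]), 577.8, 148.4, 130.3, 117.2, 3.77)]
```

View pics/m_top.png

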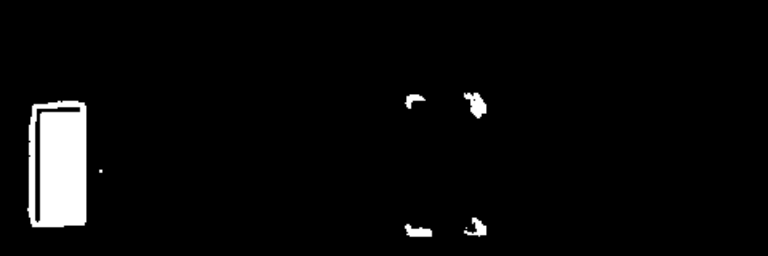

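View pics/m_scene.png

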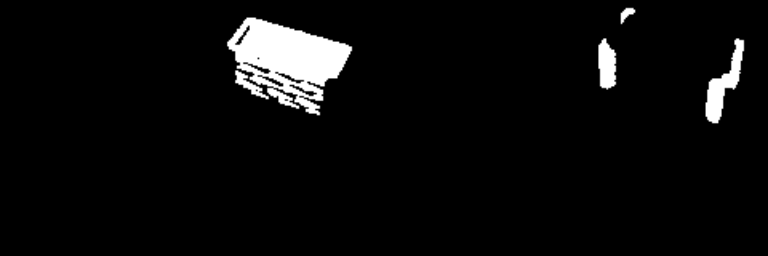

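```bash
cat > go.py <<'E'
import sys
from h import *
from rig import telemetry
def rel(x,y,z,yaw,pitch=0):
    o=telemetry.get_obs(); R0=Rot.from_quat(o["tool_rot"])
    Rt=Rot.from_euler('z',yaw,degrees=True)*Rot.from_euler('y',pitch,degrees=True)*Rot.from_euler('x',180,degrees=True)
    d=R0.inv().apply(np.array([x,y,z])-o["position"]); r=(R0.inv()*Rt).as_rotvec(degrees=True)
    print("t",o["time"],"pos",(o["position"]*1000).round(1),"F",o["ft_force"].round(2),"grip",round(o["grip_width"]*1000,1))
    print("d mm",(d*1000).round(1),"r deg",r.round(2), "n rows",round(np.linalg.norm(d)/.0625,1))
if __name__=="__main__": rel(*map(float,sys.argv[1:]))
E
python3 go.py 0.592 -0.124 0.2406 2
```

```text
t 0.1 pos [ 185.1 -596.3  240.7] F [ 0.04 -0.25 -0.04] grip 87.2
d mm [ 528.5 -330.5    0.9] r deg [-1.100e-01 -1.000e-02  1.524e+01] n rows 10.0
```

>>> {"fn": "step_arm", "kwargs": {
  "targets": [
    {"dx":0.053,"dy":-0.033,"dz":0,"rx":0,"ry":0,"rz":2},
    {"dx":0.106,"dy":-0.066,"dz":0,"rx":0,"ry":0,"rz":4},
    {"dx":0.159,"dy":-0.099,"dz":0,"rx":0,"ry":0,"rz":8},
    {"dx":0.212,"dy":-0.132,"dz":0,"rx":0,"ry":0,"rz":12},
    {"dx":0.264,"dy":-0.165,"dz":0,"rx":0,"ry":0,"rz":15}
  ],
  "gripper": 0,
  "force": 20
}}

```text
time: 0.72
position: [0.3893, -0.3588, 0.2408]
tool_rot: [1.0, 0.018, -0.0, -0.001]
ft_force: [0.7, 0.0, 0.9]
grip_width: 0.0454
```

```bash
python3 go.py 0.592 -0.124 0.2 2
```

```text
t 0.725 pos [ 389.3 -358.8  240.8] F [0.7  0.05 0.9 ] grip 45.4
d mm [ 211.2 -227.    41.3] r deg [-0.13  0.02  0.11] n rows 5.0
```

>>> {"fn": "step_arm", "kwargs": {
  "targets": [
    {"dx":0.044,"dy":-0.048,"dz":0,"rx":0,"ry":0,"rz":0},
    {"dx":0.088,"dy":-0.095,"dz":0.005,"rx":0,"ry":0,"rz":0},
    {"dx":0.132,"dy":-0.142,"dz":0.015,"rx":0,"ry":0,"rz":0},
    {"dx":0.176,"dy":-0.189,"dz":0.03,"rx":0,"ry":0,"rz":0},
    {"dx":0.211,"dy":-0.227,"dz":0.041,"rx":0,"ry":0,"rz":0}
  ]
}}

```text
time: 1.35
position: [0.5908, -0.1247, 0.2003]
tool_rot: [1.0, 0.018, -0.0, -0.001]
ft_force: [1.1, -0.7, 0.5]
grip_width: 0.0017
```

```bash
python3 go.py 0.592 -0.124 0.097 2; python3 - <<'E'
from h import *
from rig import viewer
c=viewer.camera("wrist"); cv2.imwrite("pics/w1.png",c["img"]); np.savez("w1.npz",**c)
E
```

```text
t 1.35 pos [ 590.8 -124.7  200.3] F [ 1.07 -0.65  0.49] grip 1.7
d mm [  1.3  -0.4 103.3] r deg [-0.13  0.03  0.11] n rows 1.7
```

View pics/w1.png

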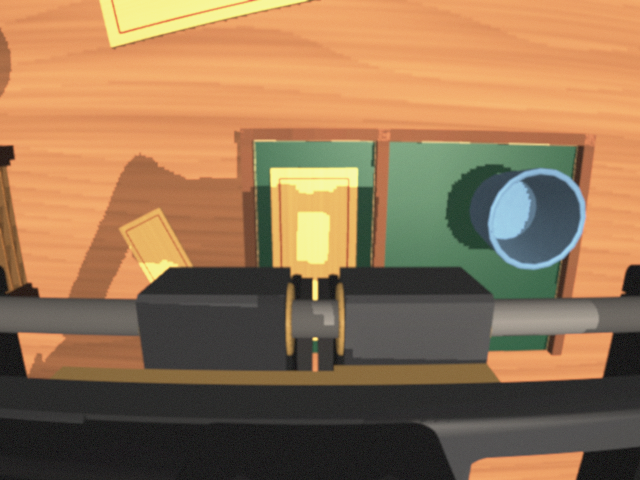

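The wrist view shows the lid's rear half (315,225) in its bay below the fingers, the cup (527,218) well to the right.

>>> {"fn": "step_arm", "kwargs": {
  "targets": [
    {"dx":0.001,"dy":0,"dz":0.04,"rx":0,"ry":0,"rz":0},
    {"dx":0.001,"dy":0,"dz":0.075,"rx":0,"ry":0,"rz":0},
    {"dx":0.001,"dy":0,"dz":0.095,"rx":0,"ry":0,"rz":0},
    {"dx":0.001,"dy":0,"dz":0.105,"rx":0,"ry":0,"rz":0},
    {"dx":0.001,"dy":0,"dz":0.108,"rx":0,"ry":0,"rz":0}
  ]
}}

```text
time: 2.02
position: [0.5955, -0.1174, 0.0902]
tool_rot: [1.0, 0.02, 0.001, -0.004]
ft_force: [-0.3, -0.4, 0.1]
grip_width: 0.0004
```

```bash
python3 go.py 0.592 -0.124 0.082 2
```

```text
t 2.025 pos [ 595.5 -117.4   90.2] F [-0.25 -0.38  0.06] grip 0.4
d mm [-3.8  6.5  8.2] r deg [-0.44 -0.1   0.34] n rows 0.2
```

>>> {"fn": "step_arm", "kwargs": {
  "targets": [
    {"dx":-0.001,"dy":0.002,"dz":0,"rx":-0.2,"ry":0,"rz":0.1},
    {"dx":-0.002,"dy":0.004,"dz":0.0005,"rx":-0.4,"ry":-0.1,"rz":0.3},
    {"dx":-0.004,"dy":0.0065,"dz":0.001,"rx":-0.4,"ry":-0.1,"rz":0.3},
    {"dx":-0.004,"dy":0.0065,"dz":0.0015,"rx":-0.4,"ry":-0.1,"rz":0.3},
    {"dx":-0.004,"dy":0.0065,"dz":0.002,"rx":-0.4,"ry":-0.1,"rz":0.3}
  ]
}}

```text
time: 2.65
position: [0.5918, -0.1242, 0.0883]
tool_rot: [1.0, 0.018, 0.0, -0.0]
ft_force: [-0.3, -0.4, -0.4]
grip_width: 0.0004
```

```bash
python3 go.py 0.592 -0.124 0.082 2
```

```text
t 2.65 pos [ 591.8 -124.2   88.3] F [-0.31 -0.39 -0.44] grip 0.4
d mm [ 0.2 -0.2  6.3] r deg [-0.04 -0.02  0.03] n rows 0.1
```

>>> {"fn": "step_arm", "kwargs": {
  "targets": [
    {"dx":0,"dy":0,"dz":0.0005,"rx":0,"ry":0,"rz":0},
    {"dx":0,"dy":0,"dz":0.001,"rx":0,"ry":0,"rz":0},
    {"dx":0,"dy":0,"dz":0.0015,"rx":0,"ry":0,"rz":0},
    {"dx":0,"dy":0,"dz":0.002,"rx":0,"ry":0,"rz":0},
    {"dx":0,"dy":0,"dz":0.0025,"rx":0,"ry":0,"rz":0}
  ]
}}

```text
time: 3.28
position: [0.5918, -0.1241, 0.0858]
tool_rot: [1.0, 0.018, 0.0, -0.0]
ft_force: [-0.6, -0.4, -0.3]
grip_width: 0.0005
```

>>> {"fn": "step_arm", "kwargs": {
  "targets": [
    {"dx":0,"dy":0,"dz":0.0003,"rx":0,"ry":0,"rz":0},
    {"dx":0,"dy":0,"dz":0.0006,"rx":0,"ry":0,"rz":0},
    {"dx":0,"dy":0,"dz":0.0009,"rx":0,"ry":0,"rz":0},
    {"dx":0,"dy":0,"dz":0.0012,"rx":0,"ry":0,"rz":0},
    {"dx":0,"dy":0,"dz":0.0015,"rx":0,"ry":0,"rz":0}
  ]
}}

```text
time: 3.9
position: [0.5918, -0.1241, 0.0843]
tool_rot: [1.0, 0.018, 0.0, -0.0]
ft_force: [-0.1, 0.5, 0.5]
grip_width: 0.001
```

>>> {"fn": "step_arm", "kwargs": {
  "targets": [
    {"dx":0,"dy":0,"dz":0.0002,"rx":0,"ry":0,"rz":0},
    {"dx":0,"dy":0,"dz":0.0004,"rx":0,"ry":0,"rz":0},
    {"dx":0,"dy":0,"dz":0.0006,"rx":0,"ry":0,"rz":0},
    {"dx":0,"dy":0,"dz":0.0008,"rx":0,"ry":0,"rz":0},
    {"dx":0,"dy":0,"dz":0.001,"rx":0,"ry":0,"rz":0}
  ]
}}

```text
time: 4.53
position: [0.5918, -0.1242, 0.0833]
tool_rot: [1.0, 0.018, 0.0, -0.0]
ft_force: [0.7, 0.5, 0.6]
grip_width: 0.0007
```

>>> {"fn": "step_arm", "kwargs": {
  "targets": [
    {"dx":0,"dy":0,"dz":0.0002,"rx":0,"ry":0,"rz":0},
    {"dx":0,"dy":0,"dz":0.0004,"rx":0,"ry":0,"rz":0},
    {"dx":0,"dy":0,"dz":0.0006,"rx":0,"ry":0,"rz":0},
    {"dx":0,"dy":0,"dz":0.0008,"rx":0,"ry":0,"rz":0},
    {"dx":0,"dy":0,"dz":0.001,"rx":0,"ry":0,"rz":0}
  ]
}}

```text
time: 5.15
position: [0.5918, -0.1241, 0.0825]
tool_rot: [1.0, 0.018, 0.0, -0.0]
ft_force: [-0.9, -0.2, 2.7]
grip_width: 0.0006
```

>>> {"fn": "step_arm", "kwargs": {
  "targets": [
    {"dx":0,"dy":0,"dz":0.0002,"rx":0,"ry":0,"rz":0},
    {"dx":0,"dy":0,"dz":0.0004,"rx":0,"ry":0,"rz":0},
    {"dx":0,"dy":0,"dz":0.0006,"rx":0,"ry":0,"rz":0},
    {"dx":0,"dy":0,"dz":0.0008,"rx":0,"ry":0,"rz":0},
    {"dx":0,"dy":0,"dz":0.0008,"rx":0,"ry":0,"rz":0}
  ]
}}

```text
time: 5.78
position: [0.5918, -0.1241, 0.0824]
tool_rot: [1.0, 0.018, 0.0, -0.0]
ft_force: [-2.5, 0.2, 6.6]
grip_width: 0.0003
```

>>> {"fn": "step_arm", "kwargs": {
  "targets": [
    {"dx":0,"dy":0,"dz":0.0009,"rx":0,"ry":0,"rz":0},
    {"dx":0,"dy":0,"dz":0.0011,"rx":0,"ry":0,"rz":0},
    {"dx":-0.001,"dy":0,"dz":0.0011,"rx":0,"ry":0,"rz":0},
    {"dx":-0.0025,"dy":0,"dz":0.0011,"rx":0,"ry":0,"rz":0},
    {"dx":-0.005,"dy":0,"dz":0.0011,"rx":0,"ry":0,"rz":0}
  ]
}}

```text
time: 6.4
position: [0.5893, -0.1249, 0.0824]
tool_rot: [1.0, 0.018, 0.003, 0.001]
ft_force: [2.8, 0.3, 4.6]
grip_width: 0.0008
```

```bash
cat > lid.py <<'E'
from h import *
from rig import viewer,telemetry
import sys
o=telemetry.get_obs(); print(o["time"],(o["position"]*1000).round(1),o["ft_force"].round(2))
c=viewer.camera("scene"); cv2.imwrite(f"pics/{sys.argv[1]}.png",c["img"]); np.savez(sys.argv[1]+".npz",**c)
h=cv2.cvtColor(c["img"],cv2.COLOR_BGR2HSV)
m=cv2.inRange(h,(18,100,130),(35,255,255)); m=cv2.morphologyEx(m,cv2.MORPH_CLOSE,np.ones((5,5)))
for r in rects(c,m,0.063): print(r)
E
python3 lid.py s2
```

```text
6.4 [ 589.3 -124.9   82.4] [2.75 0.3  4.62]
(array([303., 307.]), 628.8, -123.6, 61.3, 21.2, -86.5)
(array([429., 332.]), 794.4, -73.3, 169.5, 78.2, -76.72)
(array([371.,  42.]), 398.5, 611.9, 86.6, 66.7, -62.58)
```

View pics/s2.png

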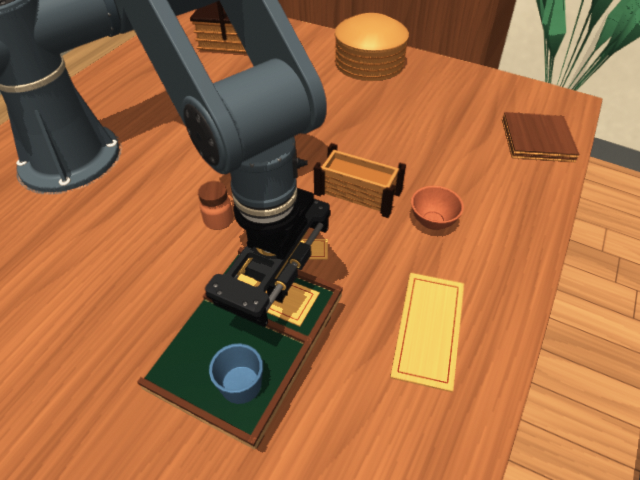

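```bash
python3 go.py 0.589 -0.1248 0.0824 2
```

```text
t 6.45 pos [ 589.  -124.9   82.5] F [3.1  1.51 6.23] grip 0.3
d mm [ 0.  -0.1  0.1] r deg [ 0.08 -0.35  0.02] n rows 0.0
```

>>> {"fn": "step_arm", "kwargs": {
  "targets": [
    {"dx":-0.002,"dy":0,"dz":0.0011,"rx":0,"ry":-0.1,"rz":0},
    {"dx":-0.004,"dy":0,"dz":0.0013,"rx":0,"ry":-0.3,"rz":0},
    {"dx":-0.007,"dy":0,"dz":0.0014,"rx":0,"ry":-0.3,"rz":0},
    {"dx":-0.01,"dy":0,"dz":0.0014,"rx":0,"ry":-0.3,"rz":0},
    {"dx":-0.013,"dy":0,"dz":0.0014,"rx":0,"ry":-0.3,"rz":0}
  ]
}}

```text
time: 7.08
position: [0.5793, -0.1266, 0.0825]
tool_rot: [1.0, 0.017, 0.004, 0.002]
ft_force: [4.4, 0.7, 6.4]
grip_width: 0.0002
```

```bash
python3 lid.py s3;python3 go.py 0.54 -0.1258 0.0824 2
```

```text
7.075 [ 579.3 -126.6   82.5] [4.37 0.67 6.41]
(array([300., 305.]), 623.8, -123.7, 61.7, 30.1, -87.52)
(array([429., 332.]), 794.4, -73.3, 169.5, 78.2, -76.7)
(array([371.,  42.]), 402.7, 611.5, 86.7, 64.9, -77.36)
t 7.125 pos [ 578.9 -126.6   82.5] F [3.44 0.77 6.15] grip 0.0
d mm [-38.8  -2.1  -0.3] r deg [ 0.25 -0.47  0.  ] n rows 0.6
```

>>> {"fn": "step_arm", "kwargs": {
  "targets": [
    {"dx":0,"dy":-0.001,"dz":0.0008,"rx":0.1,"ry":-0.2,"rz":0},
    {"dx":0,"dy":-0.001,"dz":0.001,"rx":0.2,"ry":-0.4,"rz":0},
    {"dx":0,"dy":-0.001,"dz":0.0011,"rx":0.2,"ry":-0.4,"rz":0},
    {"dx":0,"dy":-0.001,"dz":0.0012,"rx":0.2,"ry":-0.4,"rz":0},
    {"dx":0,"dy":-0.001,"dz":0.0012,"rx":0.2,"ry":-0.4,"rz":0}
  ]
}}

```text
time: 7.75
position: [0.5791, -0.1265, 0.0824]
tool_rot: [1.0, 0.018, 0.001, 0.001]
ft_force: [-2.0, -0.9, 9.6]
grip_width: 0.0004
```

```bash
python3 go.py 0.54 -0.1258 0.0824 2
```

```text
t 7.75 pos [ 579.1 -126.5   82.4] F [-1.98 -0.92  9.55] grip 0.4
d mm [-39.   -2.1  -0.1] r deg [ 0.16 -0.11  0.03] n rows 0.6
```

>>> {"fn": "step_arm", "kwargs": {
  "targets": [
    {"dx":-0.002,"dy":-0.0005,"dz":0.0013,"rx":0.1,"ry":-0.1,"rz":0},
    {"dx":-0.005,"dy":-0.0005,"dz":0.0015,"rx":0.1,"ry":-0.1,"rz":0},
    {"dx":-0.008,"dy":-0.0005,"dz":0.0017,"rx":0.1,"ry":-0.1,"rz":0},
    {"dx":-0.011,"dy":-0.0005,"dz":0.0017,"rx":0.1,"ry":-0.1,"rz":0},
    {"dx":-0.014,"dy":-0.0005,"dz":0.0017,"rx":0.1,"ry":-0.1,"rz":0}
  ]
}}

```text
time: 8.38
position: [0.569, -0.1279, 0.0824]
tool_rot: [1.0, 0.018, 0.005, 0.002]
ft_force: [5.1, 0.5, 6.9]
grip_width: 0.0005
```

```bash
python3 lid.py s4;python3 go.py 0.54 -0.1258 0.0824 2
```

```text
8.375 [ 569.  -127.9   82.4] [5.06 0.47 6.93]
(array([297., 304.]), 618.8, -123.9, 61.7, 40.0, -87.62)
(array([429., 332.]), 794.4, -73.3, 169.5, 78.1, -76.72)
(array([371.,  42.]), 406.2, 611.7, 91.4, 60.8, 88.34)
t 8.425 pos [ 568.6 -128.    82.4] F [3.79 0.79 7.65] grip 0.5
d mm [-28.5  -3.2  -0.2] r deg [ 0.27 -0.52  0.01] n rows 0.5
```

The fingers slipped: the lid's rear end stayed at x≈0.639, because the normal force sagged to about 6.5 N while moving. I lift, go back and press a bit firmer.

>>> {"fn": "step_arm", "kwargs": {
  "targets": [
    {"dx":0,"dy":0,"dz":-0.002,"rx":0.2,"ry":-0.4,"rz":0},
    {"dx":0.005,"dy":0,"dz":-0.0035,"rx":0.2,"ry":-0.5,"rz":0},
    {"dx":0.015,"dy":-0.0015,"dz":-0.0035,"rx":0.2,"ry":-0.5,"rz":0},
    {"dx":0.025,"dy":-0.003,"dz":-0.0035,"rx":0.2,"ry":-0.5,"rz":0},
    {"dx":0.029,"dy":-0.003,"dz":-0.0035,"rx":0.2,"ry":-0.5,"rz":0}
  ]
}}

```text
time: 9.05
position: [0.5983, -0.1237, 0.0859]
tool_rot: [1.0, 0.018, 0.0, 0.001]
ft_force: [-0.4, -0.1, 0.4]
grip_width: 0.0004
```

```bash
python3 go.py 0.597 -0.1242 0.0824 2
```

```text
t 9.05 pos [ 598.3 -123.7   85.9] F [-0.41 -0.14  0.4 ] grip 0.4
d mm [-1.3  0.5  3.5] r deg [ 0.07 -0.03  0.05] n rows 0.1
```

>>> {"fn": "step_arm", "kwargs": {
  "targets": [
    {"dx":0,"dy":0,"dz":0.0005,"rx":0,"ry":0,"rz":0},
    {"dx":0,"dy":0,"dz":0.001,"rx":0,"ry":0,"rz":0},
    {"dx":0,"dy":0,"dz":0.0015,"rx":0,"ry":0,"rz":0},
    {"dx":0,"dy":0,"dz":0.002,"rx":0,"ry":0,"rz":0},
    {"dx":0,"dy":0,"dz":0.0024,"rx":0,"ry":0,"rz":0}
  ]
}}

```text
time: 9.68
position: [0.5982, -0.1237, 0.0835]
tool_rot: [1.0, 0.018, 0.0, 0.001]
ft_force: [0.6, 0.2, -0.3]
grip_width: 0.0007
```

>>> {"fn": "step_arm", "kwargs": {
  "targets": [
    {"dx":0,"dy":0,"dz":0.0003,"rx":0,"ry":0,"rz":0},
    {"dx":0,"dy":0,"dz":0.0006,"rx":0,"ry":0,"rz":0},
    {"dx":0,"dy":0,"dz":0.0009,"rx":0,"ry":0,"rz":0},
    {"dx":0,"dy":0,"dz":0.0012,"rx":0,"ry":0,"rz":0},
    {"dx":0,"dy":0,"dz":0.0015,"rx":0,"ry":0,"rz":0}
  ]
}}

```text
time: 10.3
position: [0.5983, -0.1237, 0.0825]
tool_rot: [1.0, 0.018, 0.0, 0.001]
ft_force: [-1.1, 1.1, 4.4]
grip_width: 0.0005
```

>>> {"fn": "step_arm", "kwargs": {
  "targets": [
    {"dx":0,"dy":0,"dz":0.0009,"rx":0,"ry":0,"rz":0},
    {"dx":0,"dy":0,"dz":0.0012,"rx":0,"ry":0,"rz":0},
    {"dx":-0.002,"dy":0,"dz":0.0015,"rx":0,"ry":0,"rz":0},
    {"dx":-0.004,"dy":0,"dz":0.0018,"rx":0,"ry":0,"rz":0},
    {"dx":-0.006,"dy":0,"dz":0.002,"rx":0,"ry":0,"rz":0}
  ]
}}

```text
time: 10.92
position: [0.5961, -0.1246, 0.0825]
tool_rot: [1.0, 0.017, 0.005, 0.002]
ft_force: [3.9, 2.1, 6.5]
grip_width: 0.0005
```

```bash
python3 lid.py s5;python3 go.py 0.54 -0.1258 0.0824 2
```

```text
10.925 [ 596.1 -124.6   82.5] [3.9  2.11 6.49]
(array([306., 308.]), 632.3, -123.6, 60.9, 13.0, -88.14)
(array([429., 332.]), 794.4, -73.3, 169.5, 78.2, -76.69)
(array([370.,  41.]), 404.8, 611.8, 89.4, 66.5, -86.13)
t 10.975 pos [ 595.9 -124.7   82.4] F [3.32 1.66 5.38] grip 0.4
d mm [-55.9  -0.8  -0.5] r deg [ 0.22 -0.55 -0.  ] n rows 0.9
```

>>> {"fn": "step_arm", "kwargs": {
  "targets": [
    {"dx":-0.005,"dy":-0.0005,"dz":0.0023,"rx":0.2,"ry":-0.5,"rz":0},
    {"dx":-0.0065,"dy":-0.0005,"dz":0.0026,"rx":0.2,"ry":-0.5,"rz":0},
    {"dx":-0.008,"dy":-0.0005,"dz":0.0027,"rx":0.2,"ry":-0.5,"rz":0},
    {"dx":-0.0095,"dy":-0.0005,"dz":0.0027,"rx":0.2,"ry":-0.5,"rz":0},
    {"dx":-0.011,"dy":-0.0005,"dz":0.0027,"rx":0.2,"ry":-0.5,"rz":0}
  ]
}}

```text
time: 11.6
position: [0.5903, -0.1261, 0.0825]
tool_rot: [1.0, 0.017, 0.007, 0.002]
ft_force: [4.9, -0.0, 8.6]
grip_width: 0.0003
```

```bash
python3 lid.py s6;python3 go.py 0.54 -0.1258 0.0824 2
```

```text
11.6 [ 590.3 -126.1   82.5] [ 4.92 -0.01  8.56]
(array([302., 307.]), 626.6, -125.2, 61.4, 13.4, -88.85)
(array([429., 332.]), 794.4, -73.3, 169.5, 78.2, -76.7)
(array([370.,  42.]), 402.5, 611.4, 87.1, 66.6, -74.33)
t 11.65 pos [ 590.1 -126.1   82.5] F [4.94 0.24 8.52] grip 0.4
d mm [-50.   -2.   -0.6] r deg [ 0.27 -0.76 -0.04] n rows 0.8
```

The lid is moving with the fingers now (rear end 638.8 → 633 mm) at 8.6 N.

>>> {"fn": "step_arm", "kwargs": {
  "targets": [
    {"dx":-0.0075,"dy":-0.001,"dz":0.0028,"rx":0.3,"ry":-0.7,"rz":0},
    {"dx":-0.01,"dy":-0.0015,"dz":0.0028,"rx":0.3,"ry":-0.7,"rz":0},
    {"dx":-0.0125,"dy":-0.002,"dz":0.0028,"rx":0.3,"ry":-0.7,"rz":0},
    {"dx":-0.015,"dy":-0.002,"dz":0.0028,"rx":0.3,"ry":-0.7,"rz":0},
    {"dx":-0.0175,"dy":-0.002,"dz":0.0028,"rx":0.3,"ry":-0.7,"rz":0}
  ]
}}

```text
time: 12.28
position: [0.5785, -0.1267, 0.0824]
tool_rot: [1.0, 0.017, 0.007, 0.002]
ft_force: [5.3, 1.1, 9.2]
grip_width: 0.0006
```

```bash
python3 lid.py s7;python3 go.py 0.54 -0.1258 0.0824 2
```

```text
12.275 [ 578.5 -126.7   82.4] [5.31 1.07 9.23]
(array([294., 304.]), 614.5, -125.9, 61.4, 15.6, -85.89)
(array([429., 332.]), 794.4, -73.3, 169.5, 78.2, -76.64)
(array([371.,  41.]), 399.1, 612.2, 86.4, 68.5, -62.02)
t 12.325 pos [ 578.1 -126.6   82.5] F [ 4.76 -0.6   8.95] grip 0.7
d mm [-38.1  -2.1  -0.5] r deg [ 0.27 -0.83 -0.09] n rows 0.6
```

>>> {"fn": "step_arm", "kwargs": {
  "targets": [
    {"dx":-0.0085,"dy":-0.0015,"dz":0.0028,"rx":0.3,"ry":-0.8,"rz":0},
    {"dx":-0.012,"dy":-0.002,"dz":0.0028,"rx":0.3,"ry":-0.8,"rz":0},
    {"dx":-0.016,"dy":-0.002,"dz":0.0028,"rx":0.3,"ry":-0.8,"rz":0},
    {"dx":-0.02,"dy":-0.002,"dz":0.0028,"rx":0.3,"ry":-0.8,"rz":0},
    {"dx":-0.024,"dy":-0.002,"dz":0.0028,"rx":0.3,"ry":-0.8,"rz":0}
  ]
}}

```text
time: 12.95
position: [0.5605, -0.1277, 0.0824]
tool_rot: [1.0, 0.016, 0.008, 0.003]
ft_force: [5.2, 0.6, 10.5]
grip_width: 0.0002
```

```bash
python3 lid.py s8;python3 go.py 0.54 -0.1258 0.0824 2
```

```text
12.95 [ 560.5 -127.7   82.4] [ 5.16  0.64 10.52]
(array([283., 299.]), 596.4, -126.8, 60.9, 14.1, -87.92)
(array([429., 332.]), 794.4, -73.4, 169.7, 78.2, -76.69)
(array([371.,  42.]), 398.9, 612.1, 86.7, 67.5, -62.61)
t 13.0 pos [ 559.9 -127.7   82.5] F [ 4.64  0.12 10.1 ] grip 0.4
d mm [-19.9  -2.5  -0.3] r deg [ 0.3  -0.85 -0.14] n rows 0.3
```

>>> {"fn": "step_arm", "kwargs": {
  "targets": [
    {"dx":-0.009,"dy":-0.002,"dz":0.0027,"rx":0.3,"ry":-0.8,"rz":0},
    {"dx":-0.0125,"dy":-0.0025,"dz":0.0026,"rx":0.3,"ry":-0.8,"rz":0},
    {"dx":-0.0165,"dy":-0.0025,"dz":0.0026,"rx":0.3,"ry":-0.8,"rz":0},
    {"dx":-0.0205,"dy":-0.0025,"dz":0.0026,"rx":0.3,"ry":-0.8,"rz":0},
    {"dx":-0.0245,"dy":-0.0025,"dz":0.0026,"rx":0.3,"ry":-0.8,"rz":0}
  ]
}}

```text
time: 13.62
position: [0.5417, -0.1283, 0.0824]
tool_rot: [1.0, 0.016, 0.008, 0.003]
ft_force: [6.2, 0.6, 9.7]
grip_width: 0.0003
```

```bash
python3 lid.py s9;python3 go.py 0.534 -0.1258 0.0824 2
```

```text
13.625 [ 541.7 -128.3   82.4] [6.23 0.58 9.68]
(array([242., 297.]), 544.8, -150.4, 27.9, 17.6, 0.57)
(array([271., 295.]), 577.7, -127.3, 60.5, 13.8, -88.21)
(array([429., 332.]), 794.4, -73.3, 169.5, 78.2, -76.7)
(array([319., 247.]), 596.0, -23.2, 37.6, 30.8, -62.15)
(array([371.,  41.]), 398.9, 612.1, 86.4, 68.1, -61.98)
t 13.675 pos [ 541.1 -128.2   82.4] F [ 5.65 -0.19 10.33] grip 0.4
d mm [-7.  -2.6 -0.1] r deg [ 0.34 -0.85 -0.18] n rows 0.1
```

View pics/s9.png

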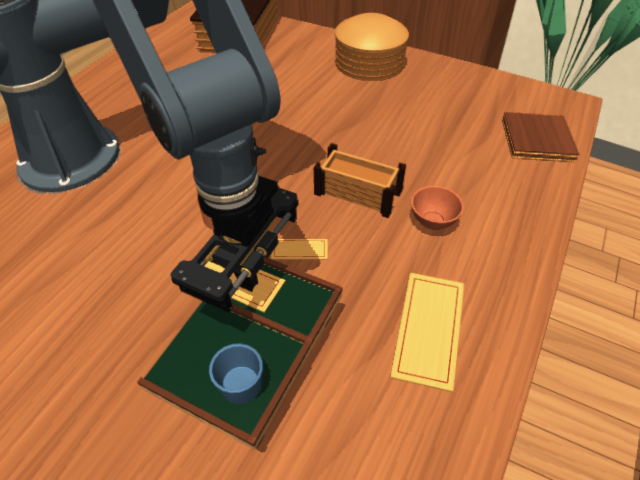

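>>> {"fn": "step_arm", "kwargs": {
  "targets": [
    {"dx":-0.0085,"dy":-0.002,"dz":0.0026,"rx":0.3,"ry":-0.8,"rz":0},
    {"dx":-0.0105,"dy":-0.0025,"dz":0.0026,"rx":0.3,"ry":-0.8,"rz":0},
    {"dx":-0.012,"dy":-0.0025,"dz":0.0026,"rx":0.3,"ry":-0.8,"rz":0},
    {"dx":-0.0125,"dy":-0.0025,"dz":0.0026,"rx":0.3,"ry":-0.8,"rz":0},
    {"dx":-0.0125,"dy":-0.0025,"dz":0.0024,"rx":0.3,"ry":-0.8,"rz":0}
  ]
}}

```text
time: 14.3
position: [0.5343, -0.1284, 0.0824]
tool_rot: [1.0, 0.016, 0.007, 0.003]
ft_force: [5.1, -1.6, 8.2]
grip_width: 0.0003
```

```bash
python3 lid.py s10;python3 go.py 0.534 -0.1258 0.0824 2
```

```text
14.3 [ 534.3 -128.4   82.4] [ 5.12 -1.57  8.2 ]
(array([237., 294.]), 537.0, -150.4, 29.1, 17.7, 0.14)
(array([267., 292.]), 571.1, -127.4, 60.8, 12.7, -87.82)
(array([429., 332.]), 794.4, -73.3, 169.5, 78.2, -76.7)
(array([317., 247.]), 594.0, -24.3, 37.6, 35.4, -62.15)
(array([370.,  41.]), 398.0, 611.6, 86.4, 70.2, -61.9)
t 14.35 pos [ 534.3 -128.5   82.4] F [ 5.58 -0.19  8.92] grip 0.5
d mm [-0.2 -2.7  0. ] r deg [ 0.37 -0.8  -0.22] n rows 0.0
```

>>> {"fn": "step_arm", "kwargs": {
  "targets": [
    {"dx":-0.004,"dy":0,"dz":0.0005,"rx":0.3,"ry":-0.5,"rz":0},
    {"dx":-0.003,"dy":0,"dz":-0.004,"rx":0.3,"ry":-0.8,"rz":0},
    {"dx":-0.003,"dy":0,"dz":-0.02,"rx":0.3,"ry":-0.8,"rz":0},
    {"dx":-0.003,"dy":0,"dz":-0.05,"rx":0.3,"ry":-0.8,"rz":0},
    {"dx":-0.003,"dy":0,"dz":-0.1,"rx":0.3,"ry":-0.8,"rz":0}
  ]
}}

```text
time: 14.98
position: [0.5284, -0.1273, 0.1825]
tool_rot: [1.0, 0.016, -0.002, -0.0]
ft_force: [1.3, -0.0, 0.5]
grip_width: 0.0004
```

```bash
python3 lid.py s11;python3 go.py 0.482 -0.129 0.19 2;python3 - <<'E'
from h import *
from rig import viewer
c=viewer.camera("top"); cv2.imwrite("pics/t11.png",c["img"]); np.savez("t11.npz",**c)
E
```

```text
14.975 [ 528.4 -127.3  182.5] [ 1.29 -0.02  0.5 ]
(array([265., 292.]), 568.1, -127.6, 61.0, 17.8, -87.87)
(array([429., 332.]), 794.4, -73.3, 169.5, 78.2, -76.7)
(array([240., 281.]), 526.1, -129.5, 39.0, 22.6, -1.57)
(array([208., 268.]), 470.9, -130.7, 60.5, 48.6, -88.29)
(array([321., 250.]), 598.4, -22.0, 37.7, 25.3, -62.47)
(array([371.,  41.]), 407.0, 610.8, 88.9, 63.0, -89.88)
t 15.025 pos [ 532.4 -128.9  189.7] F [ 1.68 -0.27  2.93] grip 0.4
d mm [-50.4  -1.5  -0.8] r deg [ 0.32 -0.49 -0.19] n rows 0.8
```

View pics/s11.png

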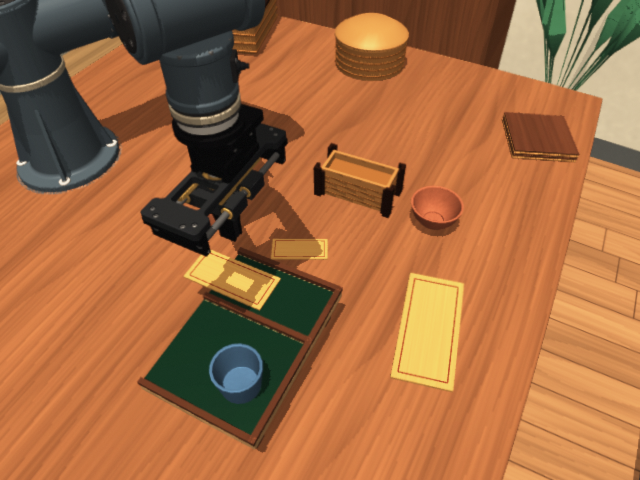

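View pics/t11.png

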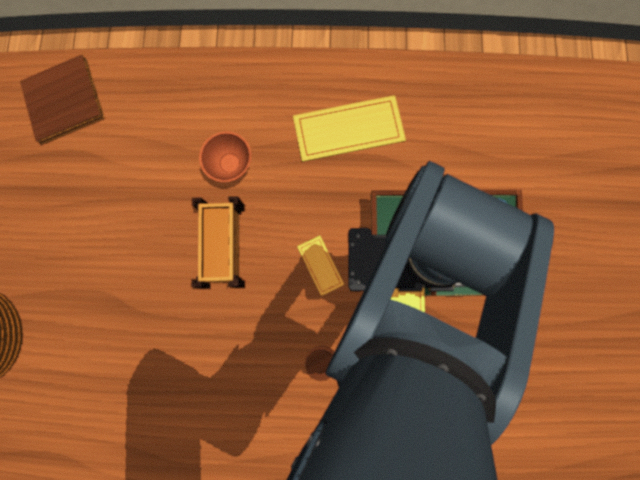

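Scene view: lid now overhangs the front edge (front end near (190,268), rear (278,300)); the arm is above it. I measure its pose from all visible pieces.

```bash
cat > lp.py <<'E'
from h import *
import sys
def lidpose(c,z=0.063,roi=(165,235,290,315)):
    h=cv2.cvtColor(c["img"],cv2.COLOR_BGR2HSV); m=cv2.inRange(h,(18,100,120),(35,255,255))
    k=np.zeros_like(m); x0,y0,x1,y1=roi; k[y0:y1,x0:x1]=255; m&=k
    m=cv2.morphologyEx(m,cv2.MORPH_OPEN,np.ones((2,2)))
    P=cast(c,cv2.findNonZero(m).reshape(-1,2),z)[:,:2]*1000
    # keep points in gate
    (cx,cy),(w,hh),a=cv2.minAreaRect(P.astype(np.float32))
    if w<hh: w,hh,a=hh,w,a+90
    return np.round([cx,cy,w,hh,(a+90)%180-90],2)
if __name__=="__main__":
    print(lidpose(dict(np.load("scene0.npz")),roi=(215,255,325,330)))
    print(lidpose(dict(np.load("s11.npz"))))
E
python3 lp.py
```

```text
[574.04 -96.48 131.07 120.99   2.55]
[ 514.05 -130.51  130.23   61.8     2.03]
```

>>> {"fn": "step_arm", "kwargs": {
  "targets": [
    {"dx":-0.02,"dy":0.0,"dz":0,"rx":0.3,"ry":-0.3,"rz":-0.1},
    {"dx":-0.04,"dy":-0.001,"dz":0,"rx":0.3,"ry":-0.5,"rz":-0.2},
    {"dx":-0.0495,"dy":-0.001,"dz":0.01,"rx":0.3,"ry":-0.5,"rz":-0.2},
    {"dx":-0.0495,"dy":-0.001,"dz":0.02,"rx":0.3,"ry":-0.5,"rz":-0.2},
    {"dx":-0.0495,"dy":-0.001,"dz":0.03,"rx":0.3,"ry":-0.5,"rz":-0.2}
  ],
  "gripper": 1
}}

```text
time: 15.7
position: [0.4841, -0.13, 0.1564]
tool_rot: [1.0, 0.017, 0.001, 0.0]
ft_force: [-0.8, -0.0, 0.1]
grip_width: 0.0428
```

```bash
python3 go.py 0.483 -0.1298 0.0615 2
```

```text
t 15.7 pos [ 484.1 -130.   156.4] F [-0.8  -0.04  0.06] grip 42.8
d mm [-1.2 -0.3 94.9] r deg [ 0.05 -0.07 -0.01] n rows 1.5
```

>>> {"fn": "step_arm", "kwargs": {
  "targets": [
    {"dx":-0.001,"dy":0,"dz":0.01,"rx":0,"ry":0,"rz":0},
    {"dx":-0.001,"dy":0,"dz":0.025,"rx":0,"ry":0,"rz":0},
    {"dx":-0.001,"dy":0,"dz":0.04,"rx":0,"ry":0,"rz":0},
    {"dx":-0.001,"dy":0,"dz":0.05,"rx":0,"ry":0,"rz":0},
    {"dx":-0.001,"dy":0,"dz":0.055,"rx":0,"ry":0,"rz":0}
  ],
  "gripper": 1
}}

```text
time: 16.32
position: [0.4829, -0.1299, 0.1005]
tool_rot: [1.0, 0.017, 0.0, 0.0]
ft_force: [-0.0, -0.2, 0.7]
grip_width: 0.0858
```

```bash
python3 lid.py s12; python3 go.py 0.483 -0.1298 0.0615 2; python3 - <<'E'
from h import *
from rig import viewer
c=viewer.camera("wrist"); cv2.imwrite("pics/w12.png",c["img"]); np.savez("w12.npz",**c)
s=cv2.imread("pics/s12.png"); cv2.imwrite("pics/s12c.png",cv2.resize(s[180:340,120:360],None,fx=3,fy=3))
E
```

```text
16.325 [ 482.9 -129.9  100.5] [-0.04 -0.17  0.74]
(array([429., 332.]), 794.4, -73.3, 169.5, 78.1, -76.72)
(array([211., 273.]), 481.1, -137.3, 39.0, 27.8, 0.68)
(array([251., 285.]), 543.4, -128.2, 67.1, 61.6, 2.13)
(array([304., 250.]), 578.5, -32.5, 70.5, 37.7, 27.85)
(array([371.,  41.]), 397.4, 611.3, 86.3, 68.9, -61.98)
t 16.375 pos [ 482.8 -129.9  100.3] F [-0.04 -0.21 -0.21] grip 86.0
d mm [ 0.2 -0.1 38.8] r deg [ 0.01  0.01 -0.01] n rows 0.6
```

View pics/s12c.png

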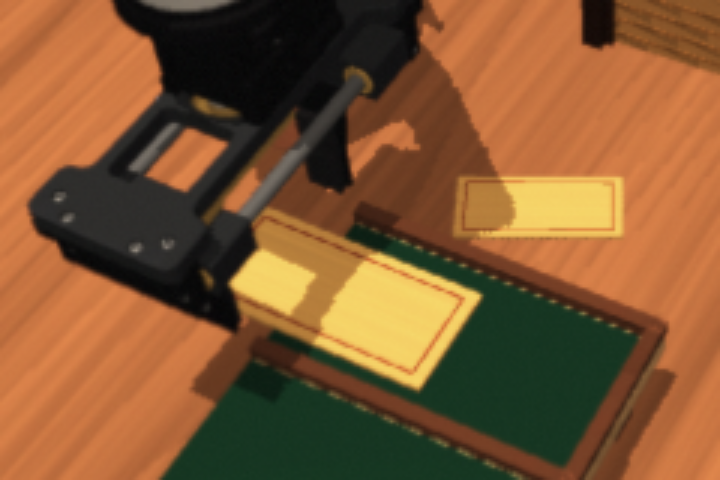

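View pics/w12.png

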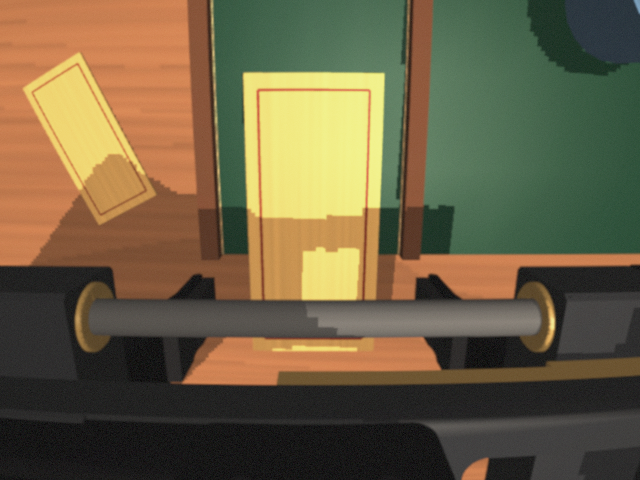

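Wrist view: lid centred between the open fingers; its rear end is at row 72, the riser front edge at row 254, the lid's front end at row 350. Quick check of positions from this view.

```bash
python3 - <<'E'
from h import *
c=dict(np.load("w12.npz"))
print("edge",(cast(c,[[230,254],[395,254]],.06)*1000).round(1))
print("lid rear corners",(cast(c,[[244,72],[384,73]],.063)*1000).round(1))
print("lid front corners",(cast(c,[[254,350],[374,350]],.063)*1000).round(1))
o=-c["R"].T@c["t"]; print(o.round(3), c["R"].round(2).tolist())
E
```

```text
edge [[ 496.5  -89.3   60. ]
 [ 499.1 -167.1   60. ]]
lid rear corners [[ 577.4  -96.6   63. ]
 [ 579.  -155.8   63. ]]
lid front corners [[ 448.3 -100.8   63. ]
 [ 450.3 -160.2   63. ]]
[ 0.549 -0.127  0.242] [[0.03, -1.0, 0.0], [-0.97, -0.03, 0.24], [-0.24, -0.01, -0.97]]
```

>>> {"fn": "step_arm", "kwargs": {
  "targets": [
    {"dx":0.0005,"dy":0,"dz":0.01,"rx":0,"ry":0,"rz":0},
    {"dx":0.001,"dy":0,"dz":0.02,"rx":0,"ry":0,"rz":0},
    {"dx":0.001,"dy":0,"dz":0.029,"rx":0,"ry":0,"rz":0},
    {"dx":0.001,"dy":0,"dz":0.036,"rx":0,"ry":0,"rz":0},
    {"dx":0.001,"dy":0,"dz":0.0385,"rx":0,"ry":0,"rz":0}
  ]
}}

```text
time: 17.05
position: [0.4837, -0.1298, 0.0617]
tool_rot: [1.0, 0.017, -0.0, -0.0]
ft_force: [0.4, -0.2, -0.3]
grip_width: 0.0869
```

```bash
python3 go.py 0.484 -0.1295 0.0615 2
```

```text
t 17.05 pos [ 483.7 -129.8   61.7] F [ 0.37 -0.18 -0.34] grip 86.9
d mm [ 0.3 -0.3  0.2] r deg [-0.    0.03 -0.01] n rows 0.0
```

>>> {"fn": "step_arm", "kwargs": {
  "targets": [
    {"dx":0,"dy":0,"dz":0,"rx":0,"ry":0,"rz":0},
    {"dx":0,"dy":0,"dz":0,"rx":0,"ry":0,"rz":0},
    {"dx":0,"dy":0,"dz":0,"rx":0,"ry":0,"rz":0},
    {"dx":0,"dy":0,"dz":0,"rx":0,"ry":0,"rz":0},
    {"dx":0,"dy":0,"dz":0,"rx":0,"ry":0,"rz":0}
  ],
  "gripper": 0.6,
  "force": 8
}}

```text
time: 17.68
position: [0.4838, -0.1298, 0.0619]
tool_rot: [1.0, 0.017, -0.0, 0.0]
ft_force: [-0.1, -0.2, 2.7]
grip_width: 0.06
```

>>> {"fn": "step_arm", "kwargs": {
  "targets": [
    {"dx":0,"dy":0,"dz":0,"rx":0,"ry":0,"rz":0},
    {"dx":0,"dy":0,"dz":0,"rx":0,"ry":0,"rz":0},
    {"dx":0,"dy":0,"dz":0,"rx":0,"ry":0,"rz":0},
    {"dx":0,"dy":0,"dz":0,"rx":0,"ry":0,"rz":0},
    {"dx":0,"dy":0,"dz":0,"rx":0,"ry":0,"rz":0}
  ],
  "gripper": 0.5,
  "force": 40
}}

```text
time: 18.3
position: [0.4838, -0.1299, 0.0619]
tool_rot: [1.0, 0.017, -0.0, 0.0]
ft_force: [-0.4, -0.5, 1.1]
grip_width: 0.0583
```

```bash
python3 go.py 0.484 -0.1295 0.0915 2;python3 - <<'E'
from h import *
from rig import viewer
c=viewer.camera("wrist"); cv2.imwrite("pics/w13.png",c["img"]); np.savez("w13.npz",**c)
E
```

```text
t 18.3 pos [ 483.8 -129.9   61.9] F [-0.44 -0.52  1.07] grip 58.3
d mm [  0.2  -0.4 -29.6] r deg [ 0.    0.01 -0.02] n rows 0.5
```

View pics/w13.png

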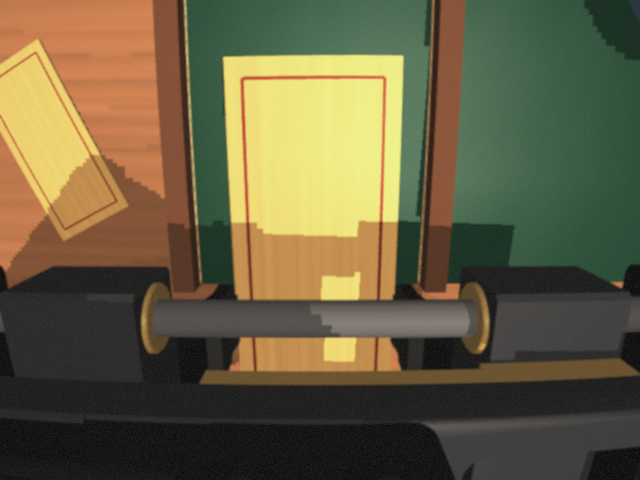

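The lid is gripped by both long edges (width 58–60 mm), wrist view shows it straight between the fingers, rear end at row 57. Lift gently.

>>> {"fn": "step_arm", "kwargs": {
  "targets": [
    {"dx":0,"dy":0,"dz":-0.002,"rx":0,"ry":0,"rz":0},
    {"dx":0,"dy":0,"dz":-0.005,"rx":0,"ry":0,"rz":0},
    {"dx":0,"dy":0,"dz":-0.009,"rx":0,"ry":0,"rz":0},
    {"dx":0,"dy":0,"dz":-0.014,"rx":0,"ry":0,"rz":0},
    {"dx":0,"dy":0,"dz":-0.02,"rx":0,"ry":0,"rz":0}
  ]
}}

```text
time: 18.98
position: [0.4837, -0.1298, 0.0823]
tool_rot: [1.0, 0.017, -0.0, 0.0]
ft_force: [-0.8, -0.7, -2.6]
grip_width: 0.0585
```

```bash
python3 lid.py s14; python3 go.py 0.484 -0.1295 0.14 2;python3 - <<'E'
from h import *
from rig import viewer
c=viewer.camera("wrist"); cv2.imwrite("pics/w14.png",c["img"]); np.savez("w14.npz",**c)
s=cv2.imread("pics/s14.png"); cv2.imwrite("pics/s14c.png",cv2.resize(s[180:340,120:360],None,fx=3,fy=3))
E
```

```text
18.975 [ 483.7 -129.8   82.3] [-0.84 -0.68 -2.62]
(array([429., 332.]), 794.4, -73.3, 169.5, 78.2, -76.7)
(array([250., 278.]), 536.0, -117.4, 65.8, 63.1, 2.34)
(array([306., 249.]), 581.7, -30.8, 63.2, 37.6, 27.85)
(array([371.,  41.]), 398.7, 612.0, 86.3, 67.6, -61.98)
t 19.025 pos [ 484.2 -130.    83. ] F [-0.22 -0.32 -1.45] grip 58.5
d mm [ -0.1  -0.5 -57. ] r deg [ 0.04 -0.06 -0.01] n rows 0.9
```

View pics/s14c.png

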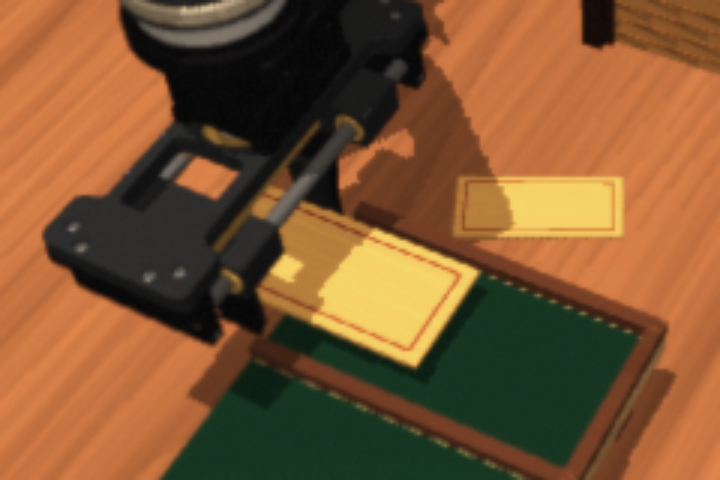

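View pics/w14.png

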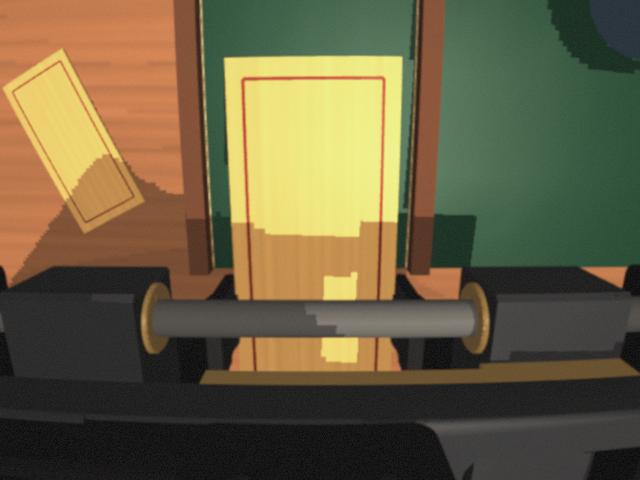

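```bash
python3 go.py 0.5445 0.1776 0.15 2.5; python3 - <<'E'
from h import *
c=dict(np.load("w13.npz"))
P=(cast(c,[[224,57],[403,56]],.0635)*1000).round(1); m=P.mean(0);print(P,m, m[:2]-65*np.array([np.cos(np.radians(2)),np.sin(np.radians(2))]))
E
```

```text
t 19.075 pos [ 484.2 -130.1   82.7] F [ 0.78 -1.1  -1.41] grip 58.6
d mm [  71.  -305.3  -67.5] r deg [ 0.05 -0.07 -0.51] n rows 5.1
[[ 576.7  -96.6   63.5]
 [ 579.  -155.5   63.5]] [ 577.85 -126.05   63.5 ] [ 512.88959624 -128.31846729]
```

>>> {"fn": "step_arm", "kwargs": {
  "targets": [
    {"dx":0,"dy":0,"dz":-0.015,"rx":0,"ry":0,"rz":0},
    {"dx":0.005,"dy":-0.015,"dz":-0.035,"rx":0,"ry":0,"rz":0},
    {"dx":0.015,"dy":-0.045,"dz":-0.055,"rx":0,"ry":0,"rz":-0.2},
    {"dx":0.025,"dy":-0.085,"dz":-0.065,"rx":0,"ry":0,"rz":-0.5},
    {"dx":0.035,"dy":-0.125,"dz":-0.0675,"rx":0,"ry":0,"rz":-0.5}
  ]
}}

```text
time: 19.7
position: [0.5156, -0.003, 0.1519]
tool_rot: [1.0, 0.021, 0.002, 0.001]
ft_force: [1.0, 0.1, -1.5]
grip_width: 0.0584
```

```bash
python3 go.py 0.5445 0.1776 0.15 2.5
```

```text
t 19.7 pos [515.6  -3.  151.9] F [ 1.01  0.08 -1.48] grip 58.4
d mm [  36.6 -179.2    1.8] r deg [ 0.09 -0.22 -0.05] n rows 2.9
```

>>> {"fn": "step_arm", "kwargs": {
  "targets": [
    {"dx":0.01,"dy":-0.043,"dz":0,"rx":0,"ry":-0.1,"rz":0},
    {"dx":0.02,"dy":-0.086,"dz":0.001,"rx":0,"ry":-0.2,"rz":0},
    {"dx":0.028,"dy":-0.126,"dz":0.002,"rx":0,"ry":-0.2,"rz":0},
    {"dx":0.034,"dy":-0.158,"dz":0.002,"rx":0,"ry":-0.2,"rz":0},
    {"dx":0.0365,"dy":-0.179,"dz":0.002,"rx":0,"ry":-0.2,"rz":0}
  ]
}}

```text
time: 20.32
position: [0.5444, 0.179, 0.1505]
tool_rot: [1.0, 0.022, 0.001, 0.001]
ft_force: [0.1, 0.6, -2.9]
grip_width: 0.0586
```

```bash
cat > shot.py <<'E'
from h import *
from rig import viewer
import sys
t=sys.argv[1]
for n in sys.argv[2:]:
    c=viewer.camera(n); cv2.imwrite(f"pics/{n[0]}{t}.png",c["img"]); np.savez(f"{n[0]}{t}.npz",**c)
    if n=="scene": cv2.imwrite(f"pics/s{t}c.png",cv2.resize(c["img"][80:260,250:490],None,fx=3.3,fy=3.3,interpolation=cv2.INTER_CUBIC))
    if n=="top": cv2.imwrite(f"pics/t{t}c.png",cv2.resize(c["img"][150:330,130:330],None,fx=3.3,fy=3.3,interpolation=cv2.INTER_CUBIC))
E
python3 shot.py 15 scene top wrist;python3 go.py 0.5445 0.1776 0.15 2.5
```

```text
t 20.475 pos [544.2 177.8 150.1] F [ 0.58  0.42 -1.5 ] grip 58.8
d mm [0.3 0.3 0.1] r deg [ 0.11 -0.02  0.05] n rows 0.0
```

View pics/w15.png

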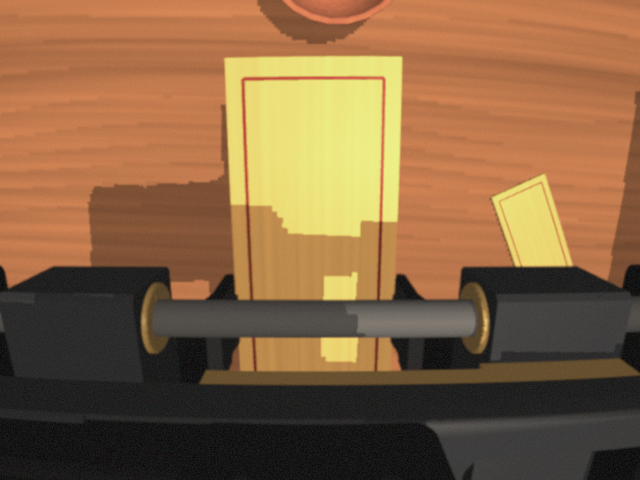

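View pics/s15c.png

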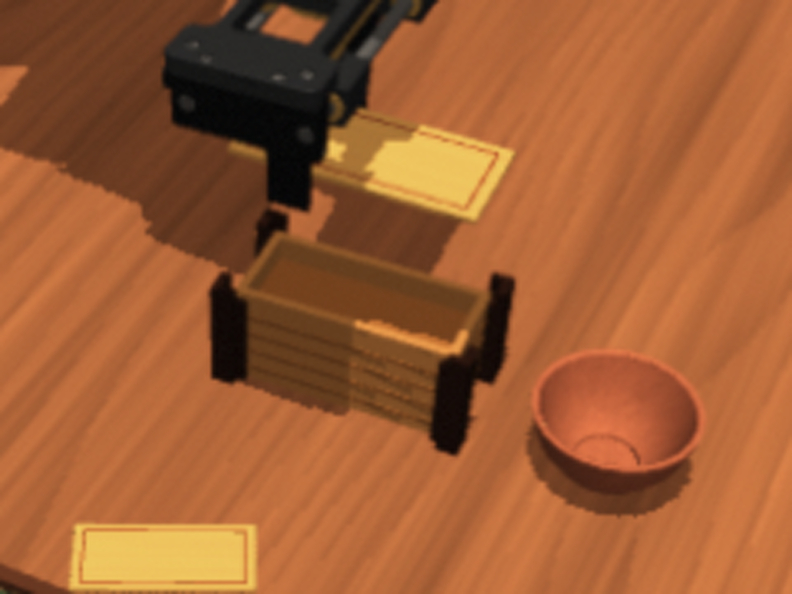

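View pics/t15c.png

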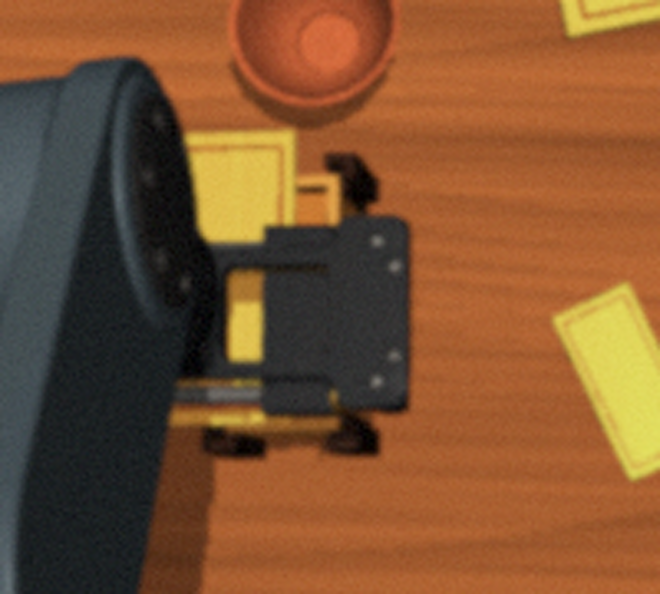

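```bash
python3 - <<'E'
from h import *
s=dict(np.load("scene0.npz"))["img"][140:220,305:415]; t=dict(np.load("top0.npz"))["img"][190:295,185:250]
cv2.imwrite("pics/bs.png",cv2.resize(s,None,fx=7,fy=7,interpolation=cv2.INTER_NEAREST))
cv2.imwrite("pics/bt.png",cv2.resize(np.rot90(t),None,fx=7,fy=7,interpolation=cv2.INTER_NEAREST))
E
```

```text
(no output)
```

View pics/bs.png

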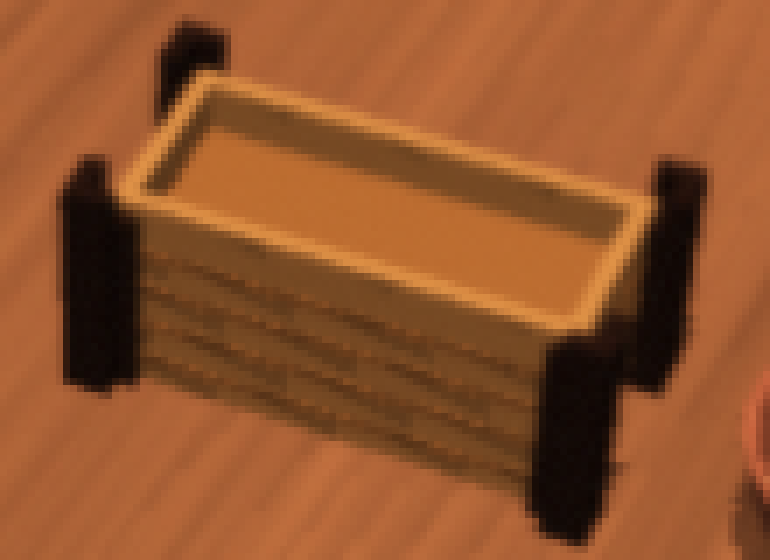

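View pics/bt.png

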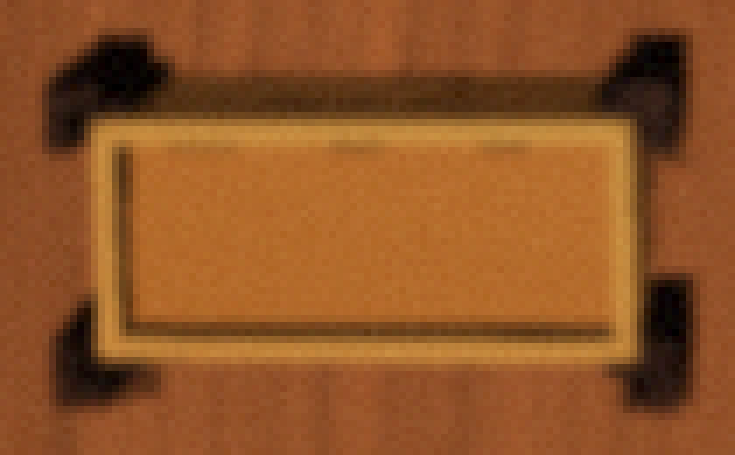

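```bash
python3 - <<'E'
from h import *
def rep(P,q):
    P=P[:,:2]*1000
    c=P.mean(0); a=[np.degrees(np.arctan2(*(P[j]-P[i])[::-1])) for i,j in q[:2]]
    L=[np.linalg.norm(P[j]-P[i]) for i,j in q]
    print(P.round(1).tolist(),c.round(2),np.round(a,2),np.round(L,1))
s=dict(np.load("scene0.npz"));t=dict(np.load("top0.npz"))
p=np.array([[120,198],[572,331],[202,72],[656,206]])/7-.5+[305,140]
rep(cast(s,p,.06),[(0,1),(2,3),(0,2),(1,3)])
b=np.array([[92,119],[637,119],[96,361],[640,361]],float)
p=np.c_[185+64-(b[:,1]/7-.5),190+b[:,0]/7-.5]
rep(cast(t,p,.06),[(1,0),(3,2),(0,2),(1,3)])
# fine lid in both initial views
E
```

```text
[[514.0, 146.9], [634.4, 154.8], [509.6, 201.4], [635.1, 207.4]] [573.26 177.62] [3.72 2.7 ] [120.6 125.7  54.7  52.6]
[[639.6, 153.5], [512.3, 146.7], [637.5, 211.0], [509.9, 203.1]] [574.83 178.6 ] [3.05 3.55] [127.5 127.8  57.6  56.4]
```

```bash
python3 go.py 0.5443 0.1766 0.088 3.1
```

```text
t 20.475 pos [544.2 177.8 150.1] F [ 0.58  0.42 -1.5 ] grip 58.8
d mm [ 0.   1.1 62.1] r deg [ 0.11 -0.02 -0.55] n rows 1.0
```

>>> {"fn": "step_arm", "kwargs": {
  "targets": [
    {"dx":0,"dy":0.0005,"dz":0.012,"rx":0.1,"ry":0,"rz":-0.3},
    {"dx":0,"dy":0.001,"dz":0.028,"rx":0.1,"ry":0,"rz":-0.5},
    {"dx":0,"dy":0.001,"dz":0.044,"rx":0.1,"ry":0,"rz":-0.5},
    {"dx":0,"dy":0.001,"dz":0.056,"rx":0.1,"ry":0,"rz":-0.5},
    {"dx":0,"dy":0.001,"dz":0.062,"rx":0.1,"ry":0,"rz":-0.5}
  ]
}}

```text
time: 21.1
position: [0.5437, 0.1764, 0.0867]
tool_rot: [1.0, 0.026, -0.001, 0.0]
ft_force: [0.0, -0.3, -2.4]
grip_width: 0.0588
```

```bash
python3 go.py 0.5443 0.1766 0.088 3.1; python3 shot.py 16 scene wrist top
```

```text
t 21.1 pos [543.7 176.4  86.7] F [ 0.   -0.32 -2.41] grip 58.8
d mm [ 0.6 -0.1 -1.3] r deg [ 0.02  0.1  -0.07] n rows 0.0
```

View pics/w16.png

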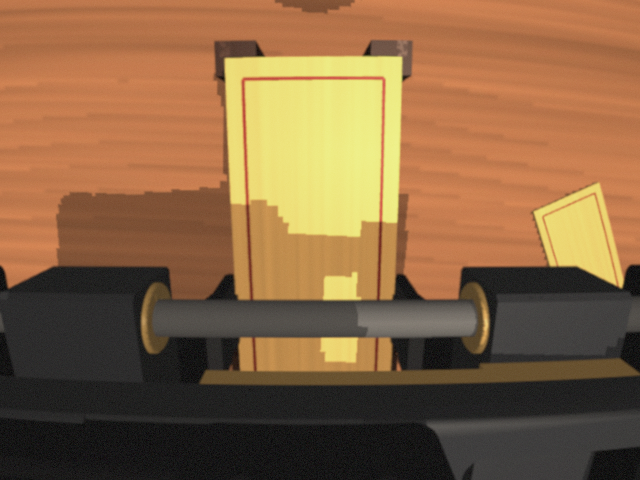

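View pics/s16c.png

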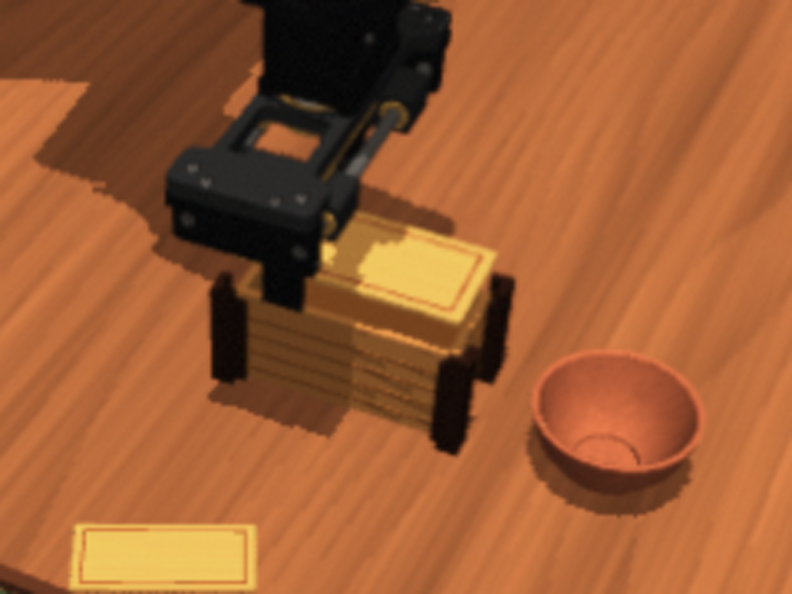

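```bash
python3 - <<'E'
from h import *
c=dict(np.load("w16.npz"))
g=c["img"]; cv2.imwrite("pics/w16c.png",cv2.resize(g[25:105,200:430],None,fx=3.4,fy=3.4,interpolation=cv2.INTER_NEAREST))
A=cast(c,[[215,41],[411.5,41]],.066)[:,:2]*1000; B=cast(c,[[224,57],[403,56.5]],.088)[:,:2]*1000
for P in (A,B): 
    d=P[0]-P[1]; print(P.round(1).tolist(),P.mean(0).round(1),np.linalg.norm(d).round(1),"yaw",np.degrees(np.arctan2(-d[0],d[1])).round(2))
E
```

```text
[[645.7, 219.9], [649.6, 145.5]] [647.7 182.7] 74.5 yaw 2.99
[[635.9, 211.4], [639.1, 152.6]] [637.5 182. ] 58.9 yaw 3.15
```

View pics/w16c.png

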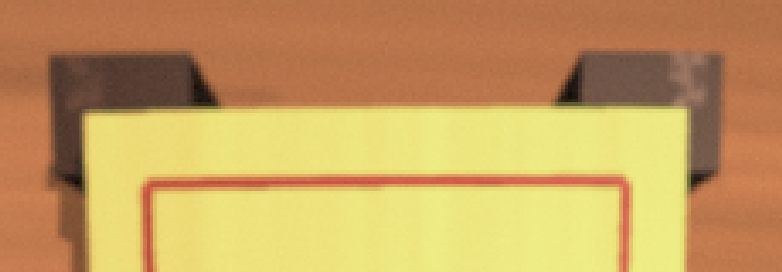

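Wrist view shows both rear posts (tops at (238,45) and (390,45)) beyond the lid's rear end: yaw agrees within 0.2°, lid needs about +2 mm in x. Correct and lower.

```bash
python3 go.py 0.5458 0.1768 0.075 3.05
```

```text
t 21.25 pos [544.1 176.7  87.7] F [-0.45 -0.22 -1.33] grip 58.3
d mm [ 1.7  0.  12.7] r deg [0.02 0.01 0.  ] n rows 0.2
```

>>> {"fn": "step_arm", "kwargs": {
  "targets": [
    {"dx":0.001,"dy":0,"dz":0.002,"rx":0,"ry":0,"rz":0},
    {"dx":0.002,"dy":-0.0002,"dz":0.005,"rx":0,"ry":0,"rz":0},
    {"dx":0.002,"dy":-0.0002,"dz":0.008,"rx":0,"ry":0,"rz":0},
    {"dx":0.002,"dy":-0.0002,"dz":0.0105,"rx":0,"ry":0,"rz":0},
    {"dx":0.002,"dy":-0.0002,"dz":0.012,"rx":0,"ry":0,"rz":0}
  ]
}}

```text
time: 21.88
position: [0.5461, 0.177, 0.0756]
tool_rot: [1.0, 0.027, -0.0, 0.0]
ft_force: [-0.3, -0.2, -1.3]
grip_width: 0.0586
```

```bash
python3 shot.py 17 wrist scene;  python3 go.py 0.546 0.1768 0.062 3.05; python3 - <<'E'
from h import *
c=dict(np.load("w17.npz"))
g=c["img"]; cv2.imwrite("pics/w17c.png",cv2.resize(g[15:95,195:435],None,fx=3.3,fy=3.3,interpolation=cv2.INTER_NEAREST))
E
```

```text
t 21.975 pos [546.  177.   75.6] F [-0.37 -0.52 -1.59] grip 58.8
d mm [-0.   0.2 13.6] r deg [0.02 0.03 0.  ] n rows 0.2
```

View pics/w17c.png

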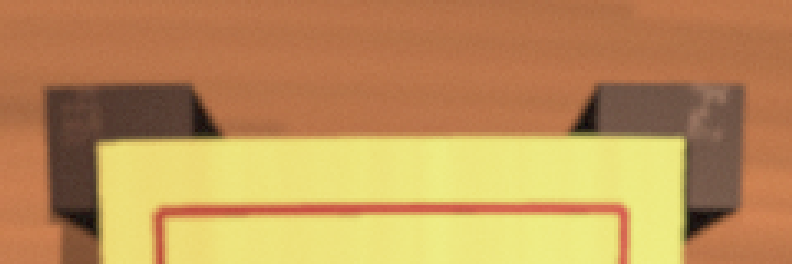

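View pics/s17c.png

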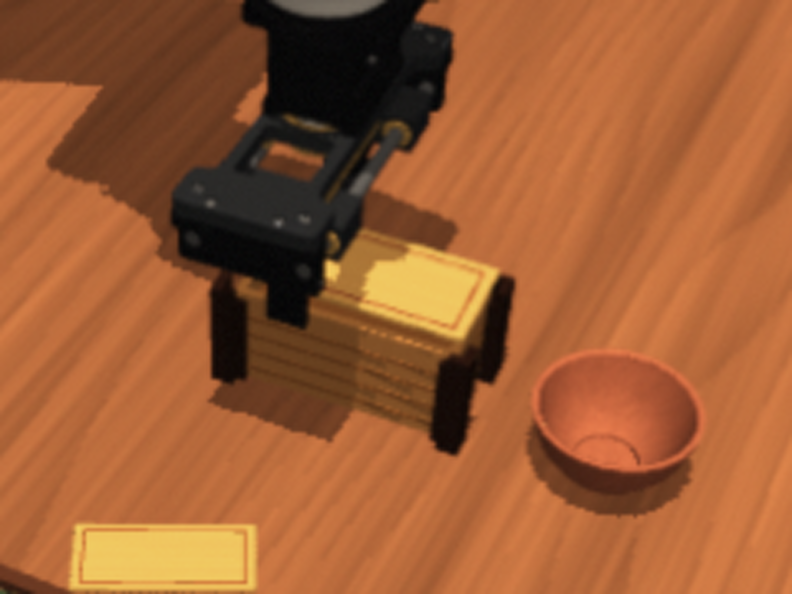

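```bash
python3 - <<'E'
from h import *
c=dict(np.load("w17.npz"))
px=lambda a: np.array(a)/3.3-.5+[195,15]
A=cast(c,px([[45,86],[744,84]]),.066)[:,:2]*1000; B=cast(c,px([[97,140],[687,136]]),.0769)[:,:2]*1000
C=cast(c,px([[195,86],[600,84]]),.066)[:,:2]*1000
for P in (A,B,C): 
    d=P[0]-P[1]; print(P.round(1).tolist(),P.mean(0).round(1),np.linalg.norm(d).round(1),"yaw",np.degrees(np.arctan2(-d[0],d[1])).round(2))
E
```

```text
[[645.9, 220.3], [650.1, 145.3]] [648.  182.8] 75.0 yaw 3.18
[[638.4, 212.1], [641.9, 153.2]] [640.2 182.6] 59.0 yaw 3.38
[[646.4, 204.1], [648.9, 160.9]] [647.7 182.5] 43.3 yaw 3.3
```

Gap at the rear is 7.8 mm to the posts' outer face (ideal 8), laterally within 0.2 mm. Lower.

>>> {"fn": "step_arm", "kwargs": {
  "targets": [
    {"dx":0,"dy":0,"dz":0.002,"rx":0,"ry":0,"rz":0},
    {"dx":0,"dy":0,"dz":0.004,"rx":0,"ry":0,"rz":0},
    {"dx":0,"dy":0,"dz":0.006,"rx":0,"ry":0,"rz":0},
    {"dx":0,"dy":0,"dz":0.008,"rx":0,"ry":0,"rz":0},
    {"dx":0,"dy":0,"dz":0.0095,"rx":0,"ry":0,"rz":0}
  ]
}}

```text
time: 22.6
position: [0.546, 0.177, 0.0659]
tool_rot: [1.0, 0.027, -0.0, 0.0]
ft_force: [0.4, 0.3, -2.3]
grip_width: 0.0582
```

>>> {"fn": "step_arm", "kwargs": {
  "targets": [
    {"dx":0,"dy":0,"dz":0.0006,"rx":0,"ry":0,"rz":0},
    {"dx":0,"dy":0,"dz":0.0012,"rx":0,"ry":0,"rz":0},
    {"dx":0,"dy":0,"dz":0.0018,"rx":0,"ry":0,"rz":0},
    {"dx":0,"dy":0,"dz":0.0024,"rx":0,"ry":0,"rz":0},
    {"dx":0,"dy":0,"dz":0.003,"rx":0,"ry":0,"rz":0}
  ]
}}

```text
time: 23.22
position: [0.546, 0.177, 0.0629]
tool_rot: [1.0, 0.027, -0.0, 0.0]
ft_force: [-0.8, -0.7, -1.4]
grip_width: 0.0585
```

```bash
python3 shot.py 18 wrist scene;  python3 go.py 0.546 0.1768 0.062 3.1
```

```text
t 23.325 pos [546.  177.   62.9] F [-1.63  0.27 -2.13] grip 58.8
d mm [0.  0.2 0.9] r deg [ 0.02  0.04 -0.05] n rows 0.0
```

View pics/w18.png

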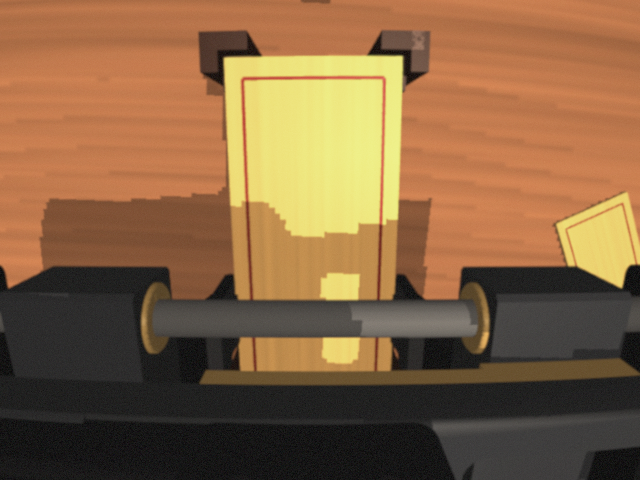

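View pics/s18c.png

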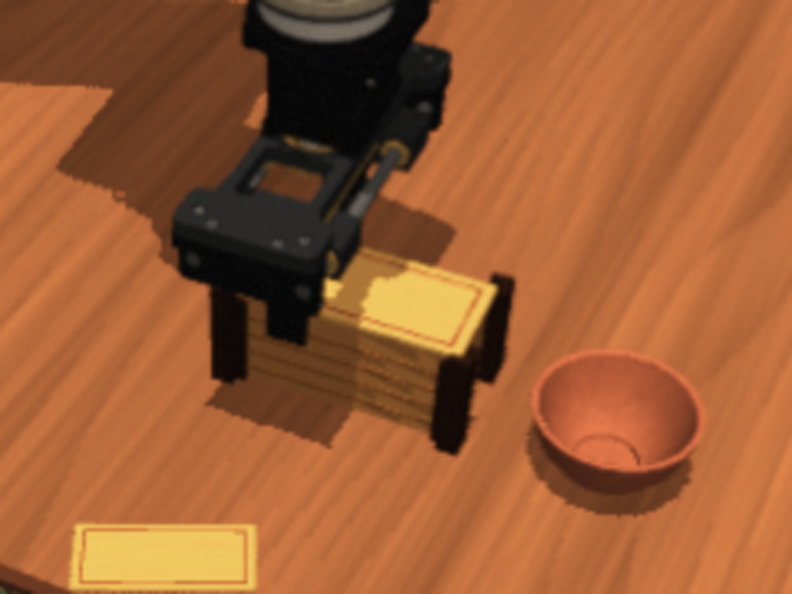

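The lid is now below the post tops between them (rear corners (224,57),(403,56) inside posts at (225,55),(403,55)); no contact force yet. Touch down slowly.

>>> {"fn": "step_arm", "kwargs": {
  "targets": [
    {"dx":0,"dy":0,"dz":0.0003,"rx":0,"ry":0,"rz":0},
    {"dx":0,"dy":0,"dz":0.0006,"rx":0,"ry":0,"rz":0},
    {"dx":0,"dy":0,"dz":0.0009,"rx":0,"ry":0,"rz":0},
    {"dx":0,"dy":0,"dz":0.0012,"rx":0,"ry":0,"rz":0},
    {"dx":0,"dy":0,"dz":0.0015,"rx":0,"ry":0,"rz":0}
  ]
}}

```text
time: 23.95
position: [0.546, 0.177, 0.0619]
tool_rot: [1.0, 0.027, -0.0, 0.0]
ft_force: [-1.6, -0.3, 5.2]
grip_width: 0.0583
```

```bash
 python3 go.py 0.546 0.1768 0.062 3.1; python3 shot.py 19 scene wrist; python3 - <<'E'
from h import *
c=dict(np.load("w19.npz"))
g=c["img"]; cv2.imwrite("pics/w19c.png",cv2.resize(g[15:95,190:440],None,fx=3.2,fy=3.2,interpolation=cv2.INTER_NEAREST))
c=dict(np.load("s19.npz"))
g=c["img"]; cv2.imwrite("pics/s19d.png",cv2.resize(g[140:220,305:415],None,fx=7,fy=7,interpolation=cv2.INTER_NEAREST))
E
```

```text
t 23.95 pos [546.  177.   61.9] F [-1.61 -0.32  5.17] grip 58.3
d mm [-0.   0.2 -0.1] r deg [ 0.02  0.03 -0.05] n rows 0.0
```

View pics/w19c.png

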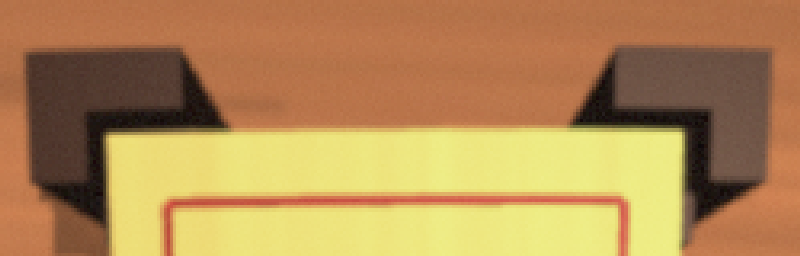

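View pics/s19d.png

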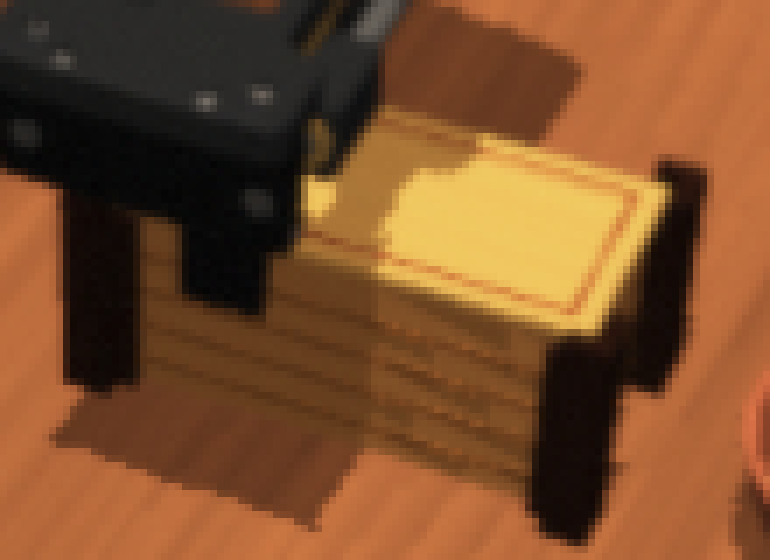

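Contact at TCP z = 61.9 mm, the same height as when the lid lay on the 60 mm deck, and all inner post faces show a clear gap. It is home, so I relax the force, then release.

>>> {"fn": "step_arm", "kwargs": {
  "targets": [
    {"dx":0,"dy":0,"dz":0.0002,"rx":0,"ry":0,"rz":0},
    {"dx":0,"dy":0,"dz":0.0002,"rx":0,"ry":0,"rz":0},
    {"dx":0,"dy":0,"dz":0.0002,"rx":0,"ry":0,"rz":0},
    {"dx":0,"dy":0,"dz":0.0002,"rx":0,"ry":0,"rz":0},
    {"dx":0,"dy":0,"dz":0.0002,"rx":0,"ry":0,"rz":0}
  ],
  "gripper": 0.5,
  "force": 10
}}

```text
time: 24.68
position: [0.546, 0.177, 0.0619]
tool_rot: [1.0, 0.027, -0.0, 0.0]
ft_force: [-1.6, 0.0, 5.9]
grip_width: 0.0597
```

>>> {"fn": "step_arm", "kwargs": {
  "targets": [
    {"dx":0,"dy":0,"dz":0,"rx":0,"ry":0,"rz":0},
    {"dx":0,"dy":0,"dz":0,"rx":0,"ry":0,"rz":0},
    {"dx":0,"dy":0,"dz":0,"rx":0,"ry":0,"rz":0},
    {"dx":0,"dy":0,"dz":0,"rx":0,"ry":0,"rz":0},
    {"dx":0,"dy":0,"dz":0,"rx":0,"ry":0,"rz":0}
  ],
  "gripper": 0.9
}}

```text
time: 25.3
position: [0.546, 0.177, 0.0618]
tool_rot: [1.0, 0.027, -0.0, 0.0]
ft_force: [0.3, -0.8, -0.6]
grip_width: 0.0781
```

```bash
 python3 go.py 0.546 0.1768 0.18 3.1; python3 shot.py 20 scene wrist
```

```text
t 25.3 pos [546.  177.   61.8] F [ 0.32 -0.76 -0.59] grip 78.1
d mm [-1.000e-01  2.000e-01 -1.182e+02] r deg [ 0.02  0.02 -0.05] n rows 1.9
```

View pics/w20.png

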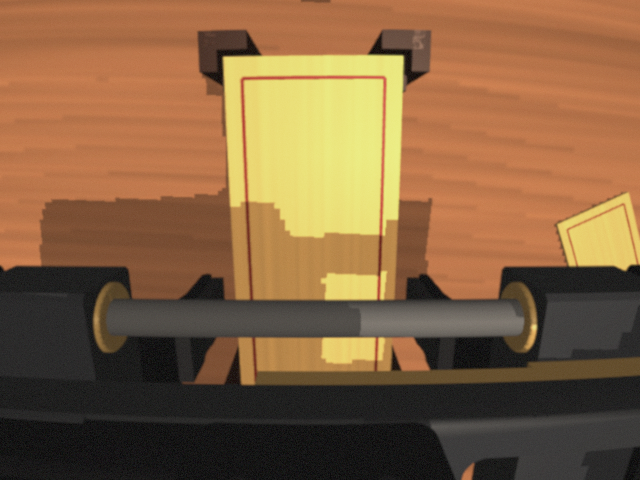

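Fingers are open and the lid stayed put (rear end at row 56). Retreat straight up, then back.

>>> {"fn": "step_arm", "kwargs": {
  "targets": [
    {"dx":0,"dy":0,"dz":-0.005,"rx":0,"ry":0,"rz":0},
    {"dx":0,"dy":0,"dz":-0.02,"rx":0,"ry":0,"rz":0},
    {"dx":0,"dy":0,"dz":-0.05,"rx":0,"ry":0,"rz":0},
    {"dx":0,"dy":0,"dz":-0.09,"rx":0,"ry":0,"rz":0},
    {"dx":0,"dy":0,"dz":-0.13,"rx":0,"ry":0,"rz":0}
  ]
}}

```text
time: 26.02
position: [0.5461, 0.1771, 0.1941]
tool_rot: [1.0, 0.027, 0.0, 0.0]
ft_force: [1.2, 0.0, -0.3]
grip_width: 0.0786
```

>>> {"fn": "step_arm", "kwargs": {
  "targets": [
    {"dx":0,"dy":0.04,"dz":-0.02,"rx":0,"ry":0,"rz":0},
    {"dx":-0.02,"dy":0.08,"dz":-0.03,"rx":0,"ry":0,"rz":0},
    {"dx":-0.04,"dy":0.13,"dz":-0.03,"rx":0,"ry":0,"rz":0},
    {"dx":-0.05,"dy":0.18,"dz":-0.03,"rx":0,"ry":0,"rz":0},
    {"dx":-0.06,"dy":0.22,"dz":-0.03,"rx":0,"ry":0,"rz":0}
  ]
}}

```text
time: 26.65
position: [0.4976, -0.0476, 0.2256]
tool_rot: [1.0, 0.026, 0.001, 0.001]
ft_force: [0.4, -0.4, 0.5]
grip_width: 0.0783
```

>>> {"fn": "step_arm", "kwargs": {
  "targets": [
    {"dx":0,"dy":0,"dz":0,"rx":0,"ry":0,"rz":0},
    {"dx":0,"dy":0,"dz":0,"rx":0,"ry":0,"rz":0},
    {"dx":0,"dy":0,"dz":0,"rx":0,"ry":0,"rz":0},
    {"dx":0,"dy":0,"dz":0,"rx":0,"ry":0,"rz":0},
    {"dx":0,"dy":0,"dz":0,"rx":0,"ry":0,"rz":0}
  ]
}}

```text
time: 27.28
position: [0.4977, -0.0469, 0.2255]
tool_rot: [1.0, 0.027, 0.001, 0.001]
ft_force: [0.1, 0.6, -0.1]
grip_width: 0.0782
```

```bash
python3 shot.py 21 scene top; python3 - <<'E'
from h import *
for n in "st":
    c=dict(np.load(n+"21.npz")); h=cv2.cvtColor(c["img"],cv2.COLOR_BGR2HSV); m=cv2.inRange(h,(18,100,130),(35,255,255)); m=cv2.morphologyEx(m,cv2.MORPH_CLOSE,np.ones((5,5)))
    for r in rects(c,m,0.063): print(n,r)
    roi=(slice(140,220),slice(305,415)) if n=="s" else (slice(185,300),slice(180,255))
    mm=np.zeros_like(m); mm[roi]=m[roi]
    z=c["depth"][mm>0]; v,u=np.nonzero(cv2.erode(mm,np.ones((5,5))))
    s=und(c,np.c_[u,v]); d=c["depth"][v,u]; X=(np.c_[s*d[:,None],d]-c["t"])@c["R"]
    A=np.c_[X[:,:2]-X[:,:2].mean(0),np.ones(len(X))]; k=np.linalg.lstsq(A,X[:,2],rcond=None)[0]; print("plane tilt mrad",(k[:2]*1000).round(1),"z mm",(k[2]*1000).round(1))
E
```

```text
s (array([429., 332.]), 794.3, -73.4, 169.1, 77.9, -76.54)
s (array([307., 249.]), 581.0, -31.2, 64.9, 37.6, 27.85)
s (array([361., 167.]), 574.0, 177.3, 131.6, 62.2, 3.31)
s (array([370.,  42.]), 400.7, 607.0, 75.7, 57.5, -61.98)
plane tilt mrad [  89.1 -773.3] z mm 65.1
t (array([215., 241.]), 575.0, 179.2, 132.4, 61.3, 3.2)
t (array([349., 128.]), 771.0, -33.6, 175.8, 82.5, -76.81)
plane tilt mrad [ -127.9 -1873.1] z mm 68.8
```

View pics/s21.png

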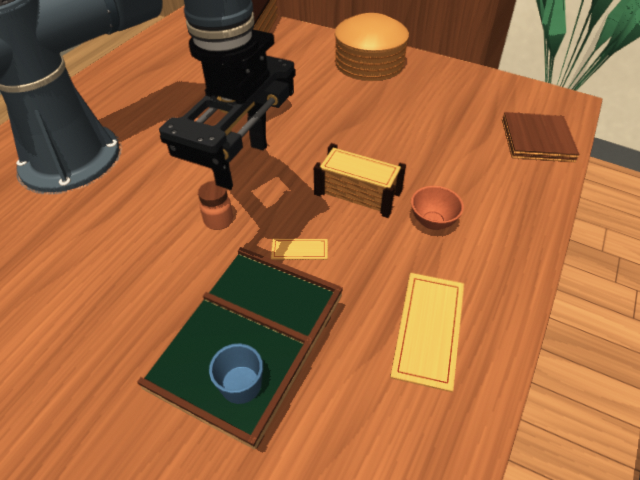

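View pics/t21c.png

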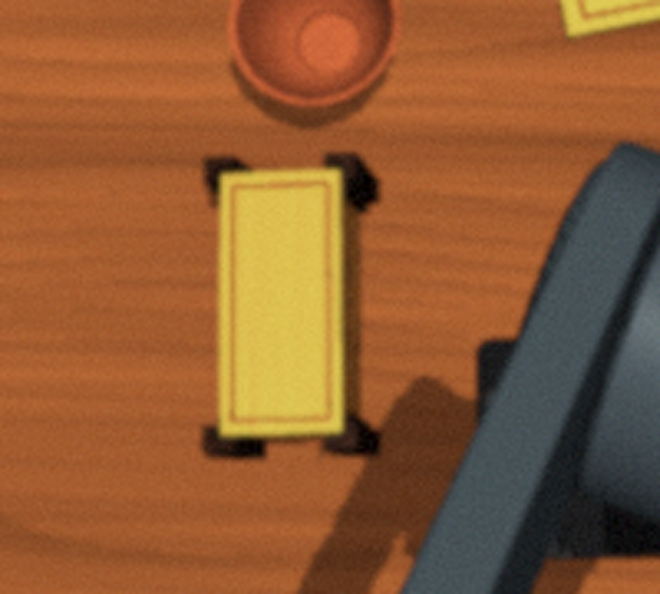

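View pics/s21c.png

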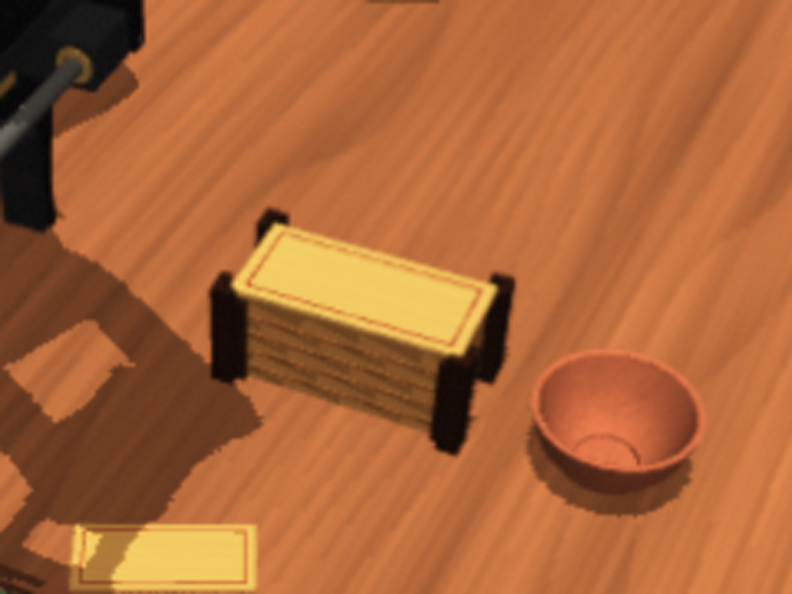

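The lid sits inside all four posts (centre about (574.5, 178.2), 3.2°), matching the box. My plane fit was spoiled by missing depth readings, so I redo it before handing in.

```bash
python3 - <<'E'
from h import *
for n in "st":
    c=dict(np.load(n+"21.npz")); h=cv2.cvtColor(c["img"],cv2.COLOR_BGR2HSV); m=cv2.inRange(h,(18,100,130),(35,255,255))
    m=cv2.morphologyEx(m,cv2.MORPH_CLOSE,np.ones((5,5)))
    mm=np.zeros_like(m); roi=(slice(140,220),slice(305,415)) if n=="s" else (slice(185,300),slice(180,255)); mm[roi]=m[roi]
    v,u=np.nonzero(cv2.erode(mm,np.ones((7,7)))); d=c["depth"][v,u]; ok=d>0
    for _ in range(4):
        s=und(c,np.c_[u,v]); X=(np.c_[s*d[:,None],d]-c["t"])@c["R"]
        A=np.c_[X[:,:2]-[.574,.178],np.ones(len(X))]; k=np.linalg.lstsq(A[ok],X[ok,2],rcond=None)[0]; r=np.abs(A@k-X[:,2]); ok=(d>0)&(r<max(.003,2.5*np.median(r[ok])))
    print(n,ok.sum(),len(d),"slope deg",np.degrees(k[:2]).round(2),"z",(k[2]*1000).round(1),"rms",(r[ok].std()*1000).round(2))
a=dict(np.load("scene0.npz"))["img"];b=dict(np.load("s21.npz"))["img"]
for nm,(x0,y0,x1,y1) in dict(cup=(205,340,270,405),bowl=(405,180,470,240),boxlow=(310,175,410,215)).items(): print(nm,cv2.absdiff(a,b)[y0:y1,x0:x1].mean().round(2))
E
```

```text
s 1013 1018 slope deg [-0.01 -0.37] z 63.2 rms 0.59
t 2268 2366 slope deg [ 0.04 -0.11] z 64.3 rms 0.73
cup 7.49
bowl 11.13
boxlow 14.38
```

```bash
python3 - <<'E'
from h import *
for f,g in (("scene0","s21"),("top0","t21")):
    a=dict(np.load(f+".npz"))["img"];b=dict(np.load(g+".npz"))["img"]
    R=dict(cup=(205,340,270,405),bowl=(405,180,470,240),caddycap=(195,178,235,230),boxposts=(308,170,412,215),ref=(500,110,580,160)) if f[0]=="s" else dict(cup=(465,190,522,245),bowl=(192,125,258,190),boxlow=(188,194,250,292),ref=(20,55,105,145))
    for n,(x0,y0,x1,y1) in R.items():
        A,B=[np.float32(cv2.cvtColor(i[y0:y1,x0:x1],cv2.COLOR_BGR2GRAY)) for i in (a,b)]
        print(f,n,np.round(cv2.phaseCorrelate(A,B,cv2.createHanningWindow(A.shape[::-1],cv2.CV_32F)),2))
E
```

```text
Traceback (most recent call last):
ValueError: setting an array element with a sequence. The requested array has an inhomogeneous shape after 1 dimensions. The detected shape was (2,) + inhomogeneous part.
```

```bash
python3 - <<'E'
from h import *
from rig import robot
for f,g in (("scene0","s21"),("top0","t21")):
    a=dict(np.load(f+".npz"))["img"];b=dict(np.load(g+".npz"))["img"]
    R=dict(cup=(205,340,270,405),bowl=(405,180,470,240),caddycap=(195,178,235,230),boxposts=(308,170,412,215),ref=(500,110,580,160)) if f[0]=="s" else dict(cup=(465,190,522,245),bowl=(192,125,258,190),ref=(20,55,105,145))
    for n,(x0,y0,x1,y1) in R.items():
        A,B=[np.float32(cv2.cvtColor(i[y0:y1,x0:x1],cv2.COLOR_BGR2GRAY)) for i in (a,b)]
        p,r=cv2.phaseCorrelate(A,B,cv2.createHanningWindow(A.shape[::-1],cv2.CV_32F)); print(f,n,np.round(p,2),round(r,2))
print(robot.hand_in())
E
```

```text
scene0 cup [ 0.04 -0.04] 1.0
scene0 bowl [ 0.06 -0.03] 1.0
scene0 caddycap [0.01 0.09] 0.94
scene0 boxposts [0.59 0.59] 0.81
scene0 ref [0.15 0.02] 0.97
top0 cup [-0.07 -0.12] 1.01
top0 bowl [ 0.03 -0.03] 1.13
top0 ref [ 0.34 -0.02] 0.95
the job is handed in; nothing more can be done
None
```

The box is closed and the job is handed in. I dragged the lid out until its front end overhung by about 48 mm, gripped it there by its long edges and lifted it level. I then lowered it between the posts and let go only after it touched the rim. The arm finished at about 27 s, clear of everything.

**Problem along the way:** my first drags pressed only about 6–7 N, and the closed fingertips slid over the lid without moving it. I lifted, set down slowly again, and dragged at about 8.5–10.5 N; the highest reading was 10.5 N. The fingertips therefore rubbed the lid's top for about 20 mm, and I did not inspect it for marks.

**Last checks:**
- **Lid:** it sits inside all four posts, centred near (574.5, 178) mm at 3.2°, in line with the box. Measured depth puts its top at 63–64 mm (63 expected), with under 0.4° of tilt.
- **Cup, caddy and bowl:** they show no shift beyond image noise.
- **Box:** the crop of its lower part shifted 0.6 px, with a weaker match than the others. I put this down to the lid and shadows changing that part of the picture. It would be about 1 mm at most if real.
- **Disagreements:** my first plane fit of the lid was spoiled by missing depth readings, so I redid it. The two fixed cameras differ by 1–2 mm in absolute position, so I set the final alignment from the wrist camera's view of the rear posts.

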